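Load the bearing press with wheel, bearing, sleeve and cap

TASK

Make up the bearing press on its upright steel rod, threading the parts on one after another: first the big wheel, flat on the base plate, then the loose bearing from the bench, then the sleeve that stands in the slot of the wooden block, and last the ribbed press cap, each resting squarely on the one before. Let go of everything, and leave the small wheel and the dish of bearings where they are.

Things in the scene. Friction and masses are not known exactly. Their poses are not given: they have to be found in the camera images.
- stand: Press stand, fixed to the bench: dark steel base plate 90 x 90 mm, 8 mm thick, with one upright grey steel rod, 5 mm in diameter, at its centre. The rod's top is 83 mm above the bench; its last 6 mm taper to a 1.6 mm blunt point. Origin: on the rod's axis at bench height, z up. Parts on it stack to these undersides above the bench: wheel 8, bearing 38, sleeve 45, cap 71 mm.
- rack: Wooden block, fixed to the bench, 100 mm (its x) by 62 mm (its y), 32 mm high, with a straight slot along its x through its whole length: 19.5 mm wide, 13 mm deep (slot floor 19 mm above the bench). Origin: centre of its underside.
- sleeve: Plain steel tube, 18 mm outside diameter, 10 mm bore, 26 mm long, 35 g, standing upright in the slot of the wooden block, anywhere within 25 mm of the slot's middle; its top 13 mm stand out above the block. Origin: centre of its lower end, z along the tube.
- wheel: The big wheel: pink urethane with a white hub, lying flat on the bench, 58 mm diameter, 30 mm high (edges bevelled over the outer 4 mm of height), 12 mm bore right through, both faces flat, about 90 g. Origin: centre of its underside, z up along the bore.
- bearing: The loose ball bearing lying flat on the bench: steel ring 22 mm diameter, 7 mm high, 8 mm bore, 14 g. Origin: centre of its underside, z up along the bore.
- cap: Press cap: aluminium round knob with dark ribs round its side, lying flat on the bench, 36 mm diameter, 20 mm high, 10 mm bore right through, 50 g. Origin: centre of its underside, z up along the bore.
- small_wheel: Small wheel, not part of the job, leave it: pink with a white hub, lying flat, 44 mm diameter, 18 mm high, 16 mm bore. Origin: centre of its underside.
- dish: Tin dish holding five bearings, leave it: 96 mm across the rim, 18 mm high. Origin: centre of its underside.

How it is judged (in metres and radians):
On the way, in this order (a step that is already met when the one before it is completed fails the run):
1. the big wheel lies on the base plate, round the rod (horizontal distance between wheel and stand below 0.008 m and z of wheel in the frame of stand between 0.005 and 0.011 m), for 0.2 s.
2. the bearing lies on the wheel, round the rod (horizontal distance between bearing and stand below 0.006 m and z of bearing in the frame of stand between 0.035 and 0.041 m), for 0.2 s.
3. the sleeve stands on the bearing, round the rod (horizontal distance between sleeve and stand below 0.006 m and z of sleeve in the frame of stand between 0.042 and 0.048 m), for 0.2 s.
4. the cap sits on the sleeve, round the rod (horizontal distance between cap and stand below 0.006 m and z of cap in the frame of stand between 0.068 and 0.074 m), for 0.2 s.
At the end, for the whole second after the job is handed in: On the rod, from the base plate up: wheel, bearing, sleeve, cap, each with its underside within 3 mm of its stacked height (8, 38, 45, 71 mm above the bench) and its axis within 6 mm of the rod's (wheel 8 mm), at rest (under 20 mm/s) and not touched by the fingers (all of step 1 and all of step 2 and all of step 3 and all of step 4 and linear speed of each of wheel, bearing, sleeve, cap below 0.02 m/s and contact force between the fingers and wheel below 0.1 N and contact force between the fingers and bearing below 0.1 N and contact force between the fingers and sleeve below 0.1 N and contact force between the fingers and cap below 0.1 N).
It fails at once if the small wheel moved more than 30 mm from its place (distance of small_wheel from where it was at the start of the episode above 0.03 m).
It fails at once if the dish moved more than 30 mm from its place (distance of dish from where it was at the start of the episode above 0.03 m).
It also fails if it takes over 131 s, if anything falls off the work surface, if the arm or the gripper's body presses on something with over 40 N, if the wrist force passes 120 N, or if a joint passes its speed limit or range.

ROBOT

A 6-joint arm with a two-finger parallel gripper is mounted at the origin on the work surface. World frame = base frame: x ahead of the robot, y to its left, z up, the work surface at z = 0. Lengths are in mm, angles in rad, forces in N, time in s.
With the tool pointing down it reaches from about 350 to 875 mm from the base axis. Payload 4.2 kg.
Tool frame: the origin (TCP) lies at the very end of the fingers, on their centre line; the grasp point (between the pads) lies 19 mm behind it (arm.tcp_to_grasp is the x of the grasp point in the tool frame, in mm); x points along the fingers, z is the direction in which the jaws open and shut, and the axes are right-handed (so a half turn about x gives the same grasp; the last joint's range is limited). The gripper opens to 85 mm and grips with 20 to 120 N. Pads are 22 mm wide; open, the fingers measure 114 mm over their backs; the gripper's body (76 mm by 85 mm) begins 54 mm behind the grasp point. The pads swing forward as they close: fully open they stand 13 mm farther back than shut.
Start: joints at [1.597, 0.385, 0.008, 0, -1.194, -0.259], TCP at [144.158, 608.126, 231.312] pointing down, gripper open.
Joint ranges: [-3.14, 3.14], [-1.21, 2.06], [-1.07, 1.41], [-3.16, 2.05], [-2.99, -0.16], [-3.1, 3.1]. Speed limits (rad/s): [2.79, 2.79, 3.14, 3.14, 3.14, 3.14].

INTERFACE

Orientations are given as a unit quaternion [x, y, z, w].
In Python, from bench import status, get_image, job, arm gives the robot as it stands.
- The arm moves only by the tool apply_moves, never from a script. Its argument "targets" is text: rows parted by semicolons, each of 5 numbers parted by spaces: the shift along the tool's x, y, z in mm, then the turn about the tool's x in degrees, then the gripper's target within -1 to 1 (shut at 1, half-way at 0, fully open at -1). In form: dx dy dz spin hand; .... A call has 1 to 10 rows; each row is the pose to reach, as a shift and turn from the pose commanded when the call began, along the tool's axes at that moment; what a row does not reach only later rows make up. A row lasts 1/12 s, in which the tool goes at most 41.7 mm and 7.16 degrees, less where a joint would pass 70% of its speed; a pose out of reach is approached as far as the arm can. A call with a gripper value outside its range is refused whole. The fingers move at their own pace and stop on an object; the grip force is fixed at half the most. Time passes only in rows, so rows that repeat a pose let the fingers close. It gives the time, the measured TCP pose, the force and the opening at its end, in the units of the state.
- status.read_state(): the state, without advancing time (a new reading comes with each control period).
- get_image(name): name is "scene" or "top"; returns a dict with "img" (400x640x3 uint8, red, green, blue), "mtx" (3x3 intrinsics, pixels), "k1" (the pictures are not rectified: a ray, as slopes to the right and down, at radius r is drawn at 1 + k1 r^2 times it, then the intrinsics apply), "world_from_camera" (4x4, takes a point from camera to world coordinates). Camera axes: x right, y down, z forward; pixel columns grow to the right and rows downward; lengths in mm; the calibration is good to about 2 mm. A picture is of the moment at which its call begins. There is no depth.
- job.job_done(): hands the job in, once; it reports no verdict.
The state is a dict: "clock": time; "joints": joint angles; "joint_vel": joint speeds; "joint_efforts": joint torques, N m; "position": TCP position; "ee_rot": TCP orientation; "contact_force": force on the tool from outside, world axes, zero at the start; "wrist_torque": the same for the moment, N m; "gripper_width": finger opening in mm.
Only numpy, scipy, OpenCV 4.12 (cv2) and the standard library are available. Lean on these libraries where they do the work, as an engineer would, in place of code of your own. Each camera call takes 0.05 s, during which the arm holds its last target.

## Working session

There is one attempt and no reset: what is moved stays moved. The work goes in short steps, Python scripts to look and compute and a tool call to move; the robot and the scene stay as the last step left them, time stands still between calls to the robot, and variables do not carry over. Pictures are saved under pics/ and viewed, and the job is handed in when it is done.

Besides the shell and the picture viewer there is one more tool, called after "Request:" as a command line: name --argument value ..., lists and objects as JSON in quotes. apply_moves: Moves the arm, as the interface text tells. Its arguments: {"type":"object","properties":{"targets":{"type":"string"}},"required":["targets"]}

```bash
ls; mkdir -p pics; python3 - <<'E'
from bench import status,get_image,job,arm
import cv2
s=status.read_state(); print(s); print(arm.tcp_to_grasp)
for n in("scene","top"):
    d=get_image(n); cv2.imwrite(f"pics/{n}0.png",d["img"][:,:,::-1]); print(n,d["mtx"].round(1).tolist(),d["k1"],d["world_from_camera"].round(3).tolist())
E
```

```text
pics
{'clock': 0.0, 'joints': array([ 1.59662613e+00,  3.85556756e-01,  6.61343194e-03, -5.15991426e-04,
       -1.19399731e+00, -2.58601856e-01]), 'joint_vel': array([ 0.00013071, -0.00043864,  0.00010454,  0.00227482, -0.0015184 ,
       -0.00130997]), 'joint_efforts': array([ 7.07764684e-04, -3.92293417e+01,  1.88407177e+01,  4.18635070e+00,
       -4.50573396e-03, -5.16657607e-06]), 'position': array([144.01341406, 607.57390285, 230.21409319]), 'ee_rot': array([-0.55413016, -0.43799765,  0.55531089, -0.43900756]), 'contact_force': array([ 0.11546842, -0.58284063, -0.17497252]), 'wrist_torque': array([-0.04494572,  0.02138791, -0.01506011]), 'gripper_width': 85.03693407081616}
-18.700000000000003
scene [[432.1, 0.0, 325.2], [0.0, 432.1, 201.0], [0.0, 0.0, 1.0]] -0.04945687066494703 [[-0.1, 0.756, -0.647, 1090.567], [0.995, 0.064, -0.078, 83.047], [-0.018, -0.652, -0.758, 681.006], [0.0, 0.0, 0.0, 1.0]]
top [[462.2, 0.0, 315.7], [0.0, 462.2, 202.5], [0.0, 0.0, 1.0]] -0.12935569030423594 [[-0.003, -0.995, 0.102, 425.791], [-1.0, 0.002, -0.004, -2.461], [0.004, -0.102, -0.995, 1063.937], [0.0, 0.0, 0.0, 1.0]]
```

View pics/scene0.png

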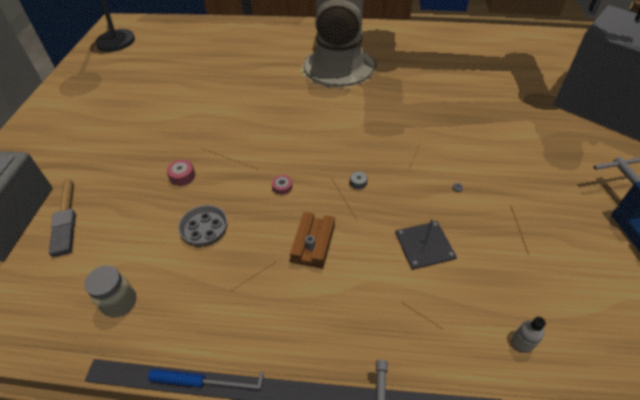

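View pics/top0.png

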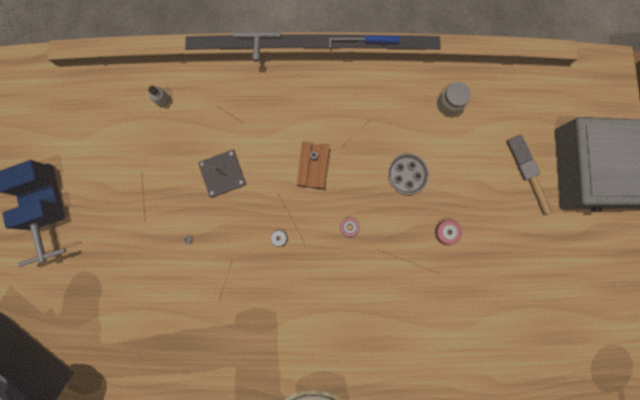

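The scene view shows the wheel at (180,172), small wheel (282,184), cap (358,180), bearing (457,188), rack and sleeve (312,238), stand (425,243) and dish (203,226). In the top view the same things are at wheel (449,232), small wheel (349,227), cap (279,239), bearing (188,239), sleeve (314,156), stand (222,173). Next I need zoomed crops.

```bash
cat > h.py <<'E'
import numpy as np, cv2
from bench import status,get_image,job,arm
def ray(d,uv):
    K=d["mtx"]; 
    p=cv2.undistortPoints(np.array([[uv]],float),K,np.array([d["k1"],0,0,0,0.])) if 1 else 0
    x,y=p[0,0]; T=d["world_from_camera"]; v=T[:3,:3]@np.array([x,y,1.]); return T[:3,3],v/np.linalg.norm(v)
def onz(d,uv,z):
    o,v=ray(d,uv); return o+v*(z-o[2])/v[2]
def tri(d1,u1,d2,u2):
    o1,v1=ray(d1,u1);o2,v2=ray(d2,u2)
    A=np.stack([v1,-v2],1); t=np.linalg.lstsq(A,o2-o1,rcond=None)[0]
    p,q=o1+v1*t[0],o2+v2*t[1]; return (p+q)/2,np.linalg.norm(p-q)
def proj(d,P):
    T=np.linalg.inv(d["world_from_camera"]); c=T[:3,:3]@np.asarray(P,float)+T[:3,3]; x,y=c[:2]/c[2]; s=1+d["k1"]*(x*x+y*y)
    K=d["mtx"]; return np.array([K[0,0]*x*s+K[0,2],K[1,1]*y*s+K[1,2]])
def crop(d,c,r,k):
    u,v=map(int,c); im=d["img"][v-r:v+r,u-r:u+r,::-1]; return cv2.resize(im,None,fx=k,fy=k,interpolation=cv2.INTER_CUBIC)
E
python3 - <<'E'
from h import *
S=get_image("scene");T=get_image("top")
A=[(180,172),(358,180),(457,188),(312,238),(425,243),(282,184)];B=[(449,232),(279,239),(188,239),(314,160),(222,173),(349,227)]
def g(d,L):
    t=[crop(d,c,30,4) for c in L]; return np.vstack([np.hstack(t[:3]),np.hstack(t[3:])])
cv2.imwrite("pics/zs0.png",g(S,A));cv2.imwrite("pics/zt0.png",g(T,B))
E
```

```text
(no output)
```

View pics/zs0.png

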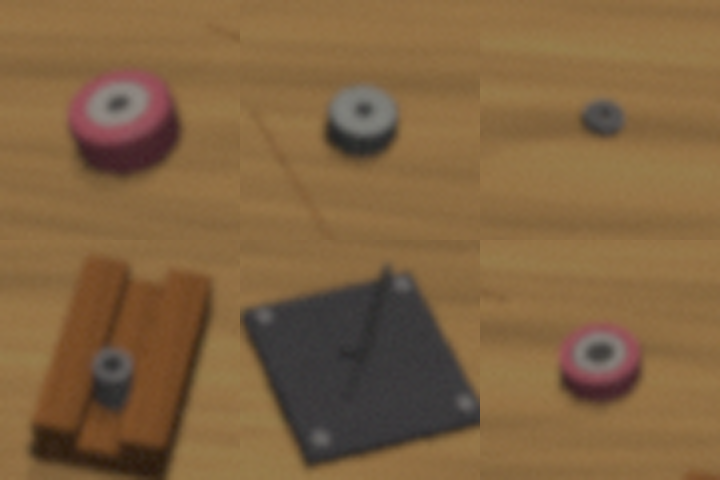

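View pics/zt0.png

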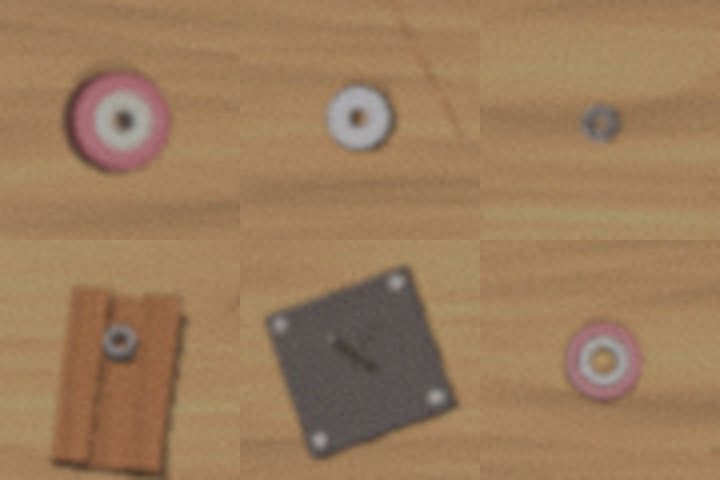

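Both crops resolve the hub, cap top, bearing, sleeve rim and the four light screws on the plate. I'll extract centroids and triangulate them.

```bash
cat > meas.py <<'E'
from h import *
def avg(n,k=4):
    d=get_image(n); im=d["img"].astype(float)
    for _ in range(k-1): im+=get_image(n)["img"]
    d["img"]=np.clip(im/k,0,255).astype(np.uint8); return d
def blobs(d,c,r,f,k=8,amin=10):
    """threshold on upscaled crop; returns list (area px, centroid uv, ellipse)"""
    u,v=map(int,c); im=d["img"][v-r:v+r,u-r:u+r]
    im=cv2.resize(im,None,fx=k,fy=k,interpolation=cv2.INTER_CUBIC)
    m=f(im.astype(float)).astype(np.uint8)
    cs,_=cv2.findContours(m,cv2.RETR_EXTERNAL,cv2.CHAIN_APPROX_NONE); out=[]
    for q in cs:
        if len(q)<8: continue
        a=cv2.contourArea(q)/k/k
        if a<amin: continue
        e=cv2.fitEllipse(cv2.convexHull(q) if len(cv2.convexHull(q))>5 else q); uv=(np.array(e[0])+.5)/k-.5+[u-r,v-r]
        M=cv2.moments(q); mv=(np.array([M['m10'],M['m01']])/M['m00']+.5)/k-.5+[u-r,v-r]
        out.append((round(a,1),mv.round(2),uv.round(2),np.round(np.array(e[1])/k,1)))
    return sorted(out,key=lambda t:-t[0]),m
sat=lambda i:i.max(2)-i.min(2)
E
python3 - <<'E'
from meas import *
S=avg("scene");T=avg("top")
np.save("S.npy",S,allow_pickle=True);np.save("T.npy",T,allow_pickle=True)
def show(n,d,c,r,f,amin=5):
    b,m=blobs(d,c,r,f,amin=amin); print(n)
    for x in b[:5]: print("  ",x)
    return m
R=lambda i:i[...,0]; B=lambda i:i[...,2]
for nm,d,c in(("wheelS",S,(180,172)),("wheelT",T,(449,232))): 
    show(nm+" hub",d,c,20,lambda i:(sat(i)<45)&(R(i)>110)); show(nm+" all",d,c,22,lambda i:B(i)>.62*R(i))
for nm,d,c in(("capS",S,(358,178)),("capT",T,(279,239))):
    show(nm+" top",d,c,15,lambda i:(sat(i)<40)&(R(i)>110)); show(nm+" all",d,c,15,lambda i:B(i)>.7*R(i))
for nm,d,c in(("bearS",S,(457,188)),("bearT",T,(188,239)),("sleeveS",S,(310,243)),("sleeveT",T,(314,155))):
    show(nm,d,c,11,lambda i:B(i)>.7*R(i))
for nm,d,c in(("standS",S,(425,243)),("standT",T,(222,173))):
    show(nm+" dots",d,c,30,lambda i:(sat(i)<40)&(R(i)>100),1)
    show(nm+" plate",d,c,34,lambda i:(B(i)>.75*R(i)))
E
```

```text
wheelS hub
   (141.5, array([179.05, 167.46]), array([179.05, 167.47]), array([11.2, 16.5]))
wheelS all
   (195.6, array([179.26, 167.88]), array([179.58, 168.56]), array([15.9, 18.6]))
wheelT hub
   (196.0, array([449.5 , 231.73]), array([449.5 , 231.72]), array([15.8, 16.1]))
wheelT all
   (438.2, array([448.67, 231.81]), array([448.29, 231.86]), array([24.3, 24.7]))
capS top
   (147.0, array([358.47, 176.58]), array([358.46, 176.68]), array([11.5, 17.2]))
capS all
   (235.1, array([358.13, 179.35]), array([358.02, 179.38]), array([17.3, 17.9]))
capT top
   (219.0, array([278.39, 237.89]), array([278.49, 237.98]), array([16.8, 17.1]))
capT all
   (223.1, array([278.28, 237.96]), array([278.28, 237.95]), array([16.8, 17.2]))
bearS
   (61.8, array([457.48, 186.85]), array([457.49, 186.86]), array([ 8.1, 10. ]))
bearT
   (69.8, array([187.53, 239.43]), array([187.52, 239.41]), array([9.4, 9.8]))
sleeveS
   (106.7, array([309.56, 241.82]), array([309.55, 241.79]), array([ 9.7, 15.3]))
sleeveT
   (56.3, array([313.45, 155.11]), array([313.44, 155.09]), array([8.4, 8.9]))
standS dots
standS plate
   (1759.7, array([424.98, 244.67]), array([425.53, 244.41]), array([50.1, 62.2]))
standT dots
   (121.4, array([215.35, 168.88]), array([221.34, 173.54]), array([46.8, 54.7]))
   (20.0, array([240.44, 181.7 ]), array([240.32, 181.69]), array([4.9, 5.6]))
   (1.5, array([213.94, 167.08]), array([213.94, 167.09]), array([1.3, 1.6]))
standT plate
   (1358.3, array([221.54, 173.28]), array([220.82, 172.93]), array([47. , 51.3]))
```

```bash
python3 - <<'E'
from meas import *
S=np.load("S.npy",allow_pickle=True).item();T=np.load("T.npy",allow_pickle=True).item()
B=lambda i:i[...,2]
D={}
for nm,d,c,th in(("S",S,(425,243),75),("T",T,(222,173),110)):
  for t in (th-10,th,th+10,th+25):
    b,m=blobs(d,c,30,lambda i:B(i)>t,amin=1)
    print(nm,t,[(x[0],x[1].tolist()) for x in b if 3<x[0]<30])
p,e=tri(S,(179.05,167.46),T,(449.5,231.73));print("wheel top",p.round(1),e.round(1))
p,e=tri(S,(358.47,176.6),T,(278.45,237.95));print("cap top",p.round(1),e.round(1))
p,e=tri(S,(457.49,186.86),T,(187.53,239.43));print("bear mid",p.round(1),e.round(1))
for n,d,uv in(("S",S,(310,237)),):
  for t in (60,80,100,110):
    b,m=blobs(d,(310,240),9,lambda i:(B(i)>.7*i[...,0])&(B(i)>t),amin=3); print(t,b)
print(onz(T,(313.45,155.1),45), proj(S,onz(T,(313.45,155.1),45)))
for nm,d,c in(("wS",S,(180,170)),("wT",T,(449,232))):
  for t in(1.2,1.6):
    b,m=blobs(d,c,22,lambda i:(i[...,1]<.8*B(i))|(sat(i)<45),amin=20);print(nm,b[:2])
E
```

```text
S 65 [(25.0, [451.01, 253.05]), (24.8, [414.75, 261.94]), (23.2, [435.19, 223.32]), (16.6, [423.95, 218.47]), (3.6, [446.15, 220.42])]
S 75 [(13.3, [414.77, 262.04]), (12.9, [450.93, 253.17]), (11.6, [435.06, 223.45]), (11.0, [400.6, 231.33])]
S 85 [(6.5, [414.72, 262.06]), (5.9, [450.93, 253.26]), (5.0, [435.11, 223.48]), (4.4, [400.6, 231.38])]
S 100 []
T 100 [(15.0, [240.52, 181.74]), (14.1, [230.56, 153.06]), (14.0, [211.39, 192.53]), (11.7, [201.49, 163.65]), (4.5, [249.28, 159.93]), (4.5, [250.13, 148.31])]
T 110 [(10.7, [240.55, 181.72]), (9.9, [230.57, 153.06]), (9.7, [211.42, 192.53]), (7.6, [201.52, 163.63])]
T 120 [(7.5, [240.55, 181.69]), (6.8, [230.57, 153.05]), (6.7, [211.44, 192.54]), (4.3, [201.56, 163.66])]
T 135 [(3.5, [240.56, 181.7])]
wheel top [ 464.9 -309.8   28.2] 0.2
cap top [452.9  77.8  20.3] 0.7
bear mid [449.7 288.9   4.3] 0.6
60 [(62.5, array([309.65, 239.16]), array([309.65, 239.12]), array([8.6, 9.7]))]
80 [(10.2, array([312.21, 239.68]), array([311.39, 239.33]), array([4.5, 6.3]))]
100 []
110 []
[637.41781856  -1.97338392  45.        ] [309.68638113 237.77190334]
wS [(193.3, array([182.56, 179.32]), array([181.38, 175.44]), array([19.7, 26.7])), (141.5, array([179.05, 167.46]), array([179.05, 167.47]), array([11.2, 16.5]))]
wS [(193.3, array([182.56, 179.32]), array([181.38, 175.44]), array([19.7, 26.7])), (141.5, array([179.05, 167.46]), array([179.05, 167.47]), array([11.2, 16.5]))]
wT [(196.0, array([449.5 , 231.73]), array([449.5 , 231.72]), array([15.8, 16.1])), (38.6, array([437.44, 232.42]), array([443.07, 231.78]), array([16.5, 21.6]))]
wT [(196.0, array([449.5 , 231.73]), array([449.5 , 231.72]), array([15.8, 16.1])), (38.6, array([437.44, 232.42]), array([443.07, 231.78]), array([16.5, 21.6]))]
```

```bash
cat >> meas.py <<'E'
from scipy.spatial.transform import Rotation as Rn
def tool(): 
    s=status.read_state(); return Rn.from_quat(s["ee_rot"]).as_matrix(), s["position"], s
def shift(target):
    M,p,s=tool(); return (M.T@(np.asarray(target,float)-p)).round(1)
E
python3 - <<'E'
from meas import *
S=np.load("S.npy",allow_pickle=True).item();T=np.load("T.npy",allow_pickle=True).item()
s=[(400.6,231.35),(414.75,262.05),(450.93,253.2),(435.1,223.46)]
t=[(201.53,163.65),(211.42,192.53),(240.55,181.71),(230.57,153.06)]
# match: nearest in world at z=8
P=[]
for a in s:
    q=onz(S,a,8); b=min(t,key=lambda b:np.linalg.norm(onz(T,b,8)-q)); p,e=tri(S,a,T,b); P.append(p); print(p.round(1),e.round(1),(q-onz(T,b,8)).round(1))
P=np.array(P); c=P.mean(0); print("stand",c.round(1), np.linalg.norm(P-c,axis=1).round(1)); 
print("z8 S",np.mean([onz(S,a,8) for a in s],0).round(1),"T",np.mean([onz(T,a,8) for a in t],0).round(1))
print("wheel z30",onz(S,(179.05,167.46),30).round(1),onz(T,(449.5,231.73),30).round(1))
print("cap z20",onz(S,(358.47,176.6),20).round(1),onz(T,(278.45,237.95),20).round(1))
print("bear",onz(S,(457.49,186.86),4).round(1),onz(T,(187.53,239.43),5).round(1))
print("small",onz(T,(349,227),18).round(1),"dish",onz(T,(408,174),18).round(1))
print("sleeve S z45", onz(S,(309.7,236.5),45).round(1), onz(T,(313.45,155.1),45).round(1))
M,p,_=tool(); print(M.round(3)); print("to wheel",shift([465,-310,180]))
for n,d in("S",S),("T",T): print(n,"rodtop",proj(d,[*c[:2],83]),"base",proj(d,[*c[:2],8]))
E
```

```text
[582.7 166.3  10.8] 0.4 [-2.5 -0.5  0. ]
[650.3 191.   10.5] 0.1 [-2.2 -0.2  0. ]
[625.6 258.5  11.1] 0.5 [-2.7 -0.5  0. ]
[557.8 233.7  10.8] 0.4 [-2.6 -0.4  0. ]
stand [604.1 212.4  10.8] [50.8 50.9 50.9 51. ]
z8 S [602.1 212.7   8. ] T [604.6 213.1   8. ]
wheel z30 [ 466.5 -308.7   30. ] [ 464.8 -309.4   30. ]
cap z20 [452.5  78.1  20. ] [452.9  77.4  20. ]
bear [449.5 288.7   4. ] [449.7 289.1   5. ]
small [477.3 -82.1  18. ] dish [ 598.8 -219.7   18. ]
sleeve S z45 [634.6  -2.3  45. ] [637.4  -2.   45. ]
[[-0.     0.973 -0.231]
 [ 0.    -0.231 -0.973]
 [-1.    -0.    -0.   ]]
to wheel [ 51.3 524.  819.3]
S rodtop [431.89365339 218.30550976] base [425.14533588 242.93051415]
T rodtop [214.43369904 167.13257401] base [221.28363887 172.86873739]
```

Request:
apply_moves --targets "0 320 240 0 -1;0 320 240 0 -1;0 320 240 0 -1;0 320 240 0 -1;0 320 240 0 -1;0 320 240 0 -1;0 320 240 0 -1;0 320 240 0 -1;0 420 500 0 -1;0 420 500 0 -1"

```text
clock: 1.43
position: [378.1, 269.3, 231.3]
ee_rot: [0.555, 0.438, -0.555, 0.438]
contact_force: [1.6, -0.5, 0.7]
gripper_width: 85.6
```

```bash
python3 - <<'E'
from meas import *
print(shift([465.5,-309.5,130]),tool()[1].round(1),tool()[0].round(3))
E
```

```text
[101.3 218.8 543. ] [378.1 269.3 231.3] [[ 0.     0.973 -0.231]
 [ 0.    -0.231 -0.973]
 [-1.     0.    -0.   ]]
```

Request:
apply_moves --targets "0 130 220 0 -1;0 130 220 0 -1;0 130 220 0 -1;0 130 220 0 -1;0 130 220 0 -1;0 130 220 0 -1;0 219 543 0 -1;0 219 543 0 -1;0 219 543 0 -1;0 219 543 0 -1"

```text
clock: 2.27
position: [457.8, -136.3, 231.7]
ee_rot: [0.555, 0.438, -0.554, 0.439]
contact_force: [1.1, 0.3, 0.3]
gripper_width: 85.4
```

```bash
python3 - <<'E'
from meas import *
print(shift([465.5,-309.5,130]),tool()[1].round(1))
E
```

```text
[101.8  47.3 166.8] [ 457.8 -136.3  231.7]
```

Request:
apply_moves --targets "0 47 167 0 -1;0 47 167 0 -1;0 47 167 0 -1;0 47 167 0 -1;100 47 167 0 -1;100 47 167 0 -1;100 47 167 0 -1;100 47 167 0 -1;100 47 167 0 -1;100 47 167 0 -1"

```text
clock: 3.1
position: [466.7, -308.0, 133.2]
ee_rot: [0.555, 0.438, -0.554, 0.44]
contact_force: [-0.1, -0.2, 0.4]
gripper_width: 85.4
```

```bash
python3 - <<'E'
from meas import *
S=get_image("scene");T=get_image("top")
print(shift([465.5,-309.5,60]),tool()[1].round(1))
cv2.imwrite("pics/a1.png",np.hstack([crop(S,(180,165),40,5),crop(T,(449,232),40,5)]))
E
```

```text
[73.7 -1.3  1.9] [ 466.8 -307.8  133.7]
```

View pics/a1.png

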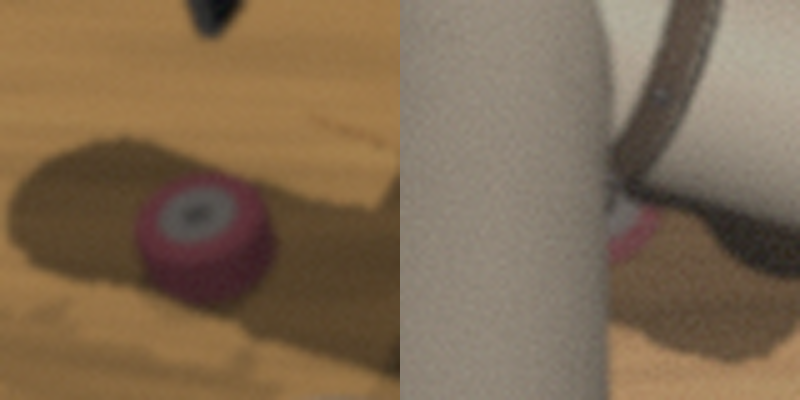

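The top camera is blocked by the arm here. The scene view shows the wheel under the gripper, with one fingertip at the upper edge. Descending.

Request:
apply_moves --targets "40 -1 2 0 -1;80 -1 2 0 -1;90 -1 2 0 -1;90 -1 2 0 -1;90 -1 2 0 -1"

```text
clock: 3.62
position: [465.1, -309.7, 42.8]
ee_rot: [0.555, 0.438, -0.554, 0.44]
contact_force: [0.7, -0.5, 0.9]
gripper_width: 85.4
```

```bash
python3 - <<'E'
from meas import *
S=get_image("scene");T=get_image("top")
print(shift([465.5,-309.5,10]),tool()[1].round(1))
cv2.imwrite("pics/a2.png",crop(S,(180,165),40,8))
E
```

```text
[33.9 -0.7 -0.4] [ 466.  -310.    43.9]
```

View pics/a2.png

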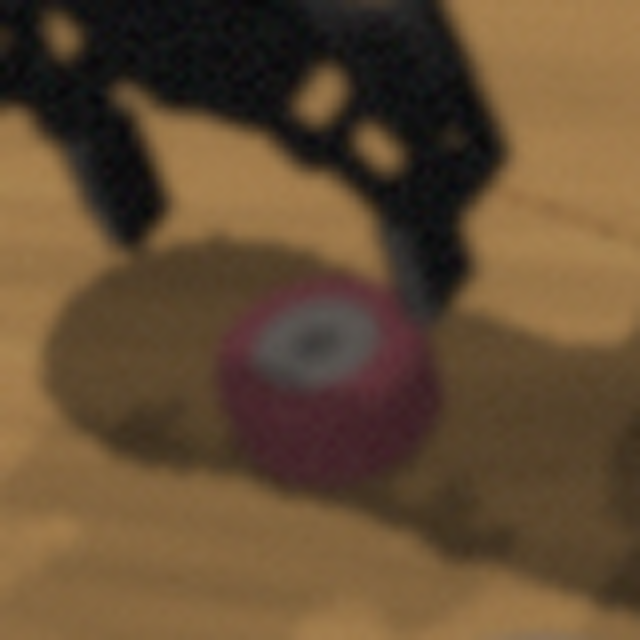

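Fingertips are at crop (130,245) and (430,315), hub at (318,342). I'll compare that with the projected tip positions.

```bash
python3 - <<'E'
from meas import *
S=get_image("scene");M,p,_=tool()
for h in (0,13):
  for k in(-46,46,0): print(h,k,((proj(S,p-h*M[:,0]+k*M[:,2])-[140,125])*8).round(0))
E
```

```text
0 -46 [444. 338.]
0 46 [149. 264.]
0 0 [295. 301.]
13 -46 [432. 302.]
13 46 [135. 229.]
13 0 [282. 265.]
```

Robot and camera agree to about 1–2 px. Going down and gripping.

Request:
apply_moves --targets "15 0 0 0 -1;30 0 0 0 -1;33 0 0 0 -1;33 0 0 0 -1;33 0 0 0 0.6;33 0 0 0 0.6;33 0 0 0 0.6;33 0 0 0 0.6;33 0 0 0 0.6;33 0 0 0 0.6"

```text
clock: 4.6
position: [465.0, -309.8, 10.3]
ee_rot: [0.555, 0.438, -0.554, 0.44]
contact_force: [-1.2, 0.6, 5.0]
gripper_width: 55.3
```

Request:
apply_moves --targets "0 0 0 0 0.6;0 0 0 0 0.6;0 0 0 0 0.6"

```text
clock: 4.85
position: [465.1, -309.8, 10.3]
ee_rot: [0.555, 0.438, -0.554, 0.44]
contact_force: [-1.3, 0.5, 5.1]
gripper_width: 55.7
```

Request:
apply_moves --targets "-10 0 0 0 0.6;-30 0 0 0 0.6;-50 0 0 0 0.6;-60 0 0 0 0.6;-60 0 0 0 0.6"

```text
clock: 5.27
position: [465.7, -310.0, 71.5]
ee_rot: [0.556, 0.437, -0.553, 0.441]
contact_force: [-0.5, 0.2, -1.0]
gripper_width: 55.8
```

```bash
python3 - <<'E'
from meas import *
S=get_image("scene");T=get_image("top");M,p,s=tool();print(p,s["contact_force"],s["gripper_width"])
cv2.imwrite("pics/a3.png",np.hstack([crop(S,(180,155),40,5),crop(T,(449,232),40,5)]))
E
```

```text
[ 463.66906268 -309.10491454   68.496168  ] [ 0.14944944  0.1060726  -0.1763793 ] 55.79178500018522
```

View pics/a3.png

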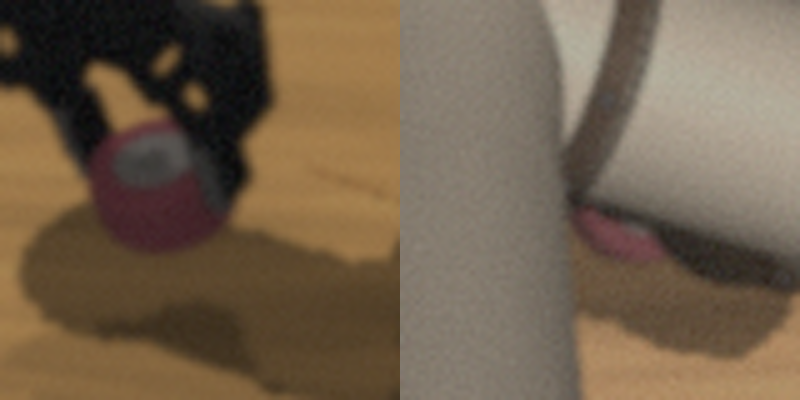

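The scene view shows the wheel lifted level between the fingers. Carrying it high to the stand.

Request:
apply_moves --targets "-40 0 0 0 0.6;-80 0 -30 0 0.6;-90 14 -540 0 0.6;-90 14 -540 0 0.6;-90 14 -540 0 0.6;-90 14 -540 0 0.6;-90 14 -540 0 0.6;-90 14 -540 0 0.6;-90 14 -540 0 0.6;-90 14 -540 0 0.6"

```text
clock: 6.2
position: [554.5, 38.9, 151.0]
ee_rot: [-0.554, -0.439, 0.556, -0.438]
contact_force: [1.5, -0.9, -1.2]
gripper_width: 55.9
```

```bash
python3 - <<'E'
from meas import *
print(shift([603.3,213,150]),tool()[1].round(1))
E
```

```text
[   0.7    7.4 -180.7] [554.5  38.9 151. ]
```

Request:
apply_moves --targets "0 7 -170 0 0.6;0 7 -170 0 0.6;0 7 -170 0 0.6;0 7 -170 0 0.6;0 7 -170 0 0.6;0 7 -170 0 0.6;0 7 -170 0 0.6;0 7 -170 0 0.6"

```text
clock: 6.87
position: [600.5, 199.4, 151.4]
ee_rot: [-0.554, -0.438, 0.556, -0.438]
contact_force: [-0.3, 1.1, -0.7]
gripper_width: 55.4
```

```bash
python3 - <<'E'
from meas import *
S=get_image("scene");T=get_image("top")
print(shift([603.3,213,105]),tool()[1].round(1))
cv2.imwrite("pics/b1.png",np.hstack([crop(S,(425,215),50,4),crop(T,(218,170),50,4)]))
E
```

```text
[ 47.2  -0.9 -14. ] [600.9 199.2 152.2]
```

View pics/b1.png

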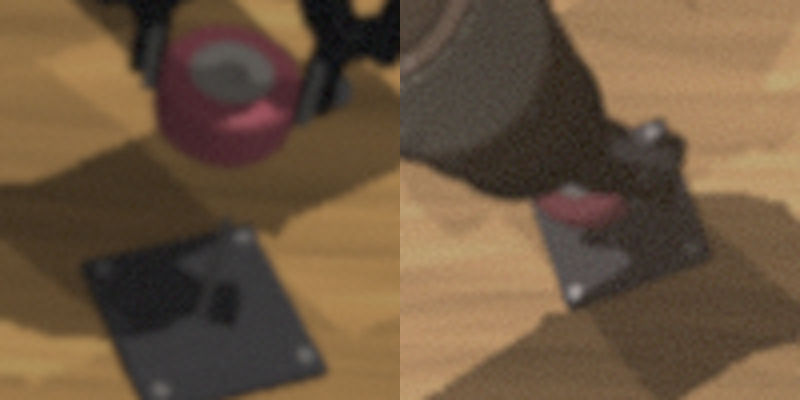

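The wheel hangs beside the rod, 14 mm short as expected. I'll close that gap and compare hub and rod in the scene view.

Request:
apply_moves --targets "0 -1 -14 0 0.6;0 -1 -14 0 0.6;20 -1 -14 0 0.6;47 -1 -14 0 0.6;47 -1 -14 0 0.6;47 -1 -14 0 0.6"

```text
clock: 7.47
position: [602.8, 213.8, 104.3]
ee_rot: [-0.553, -0.439, 0.556, -0.438]
contact_force: [1.0, -0.5, 0.1]
gripper_width: 55.5
```

```bash
python3 - <<'E'
from meas import *
S=avg("scene",3)
print(shift([603.3,213,105]),tool()[1].round(1))
cv2.imwrite("pics/b2.png",crop(S,(425,225),40,10))
p=tool()[1]
print("pred hub top at crop px",(proj(S,p+[0,0,19.7])-[385,185])*10)
b,m=blobs(S,(428,208),22,lambda i:(sat(i)<30)&(i[...,0]>75),amin=20);print(b[:3])
for x in b[:1]: print(onz(S,x[1],tool()[1][2]+19.7).round(1))
E
```

```text
[ 2.3 -0.9  2.3] [604.7 215.  107.3]
pred hub top at crop px [529.5274381  174.08070628]
[(128.0, array([437.82, 200.06]), array([436.87, 202.16]), array([13.6, 21.3]))]
[599.5 215.2 127. ]
```

View pics/b2.png

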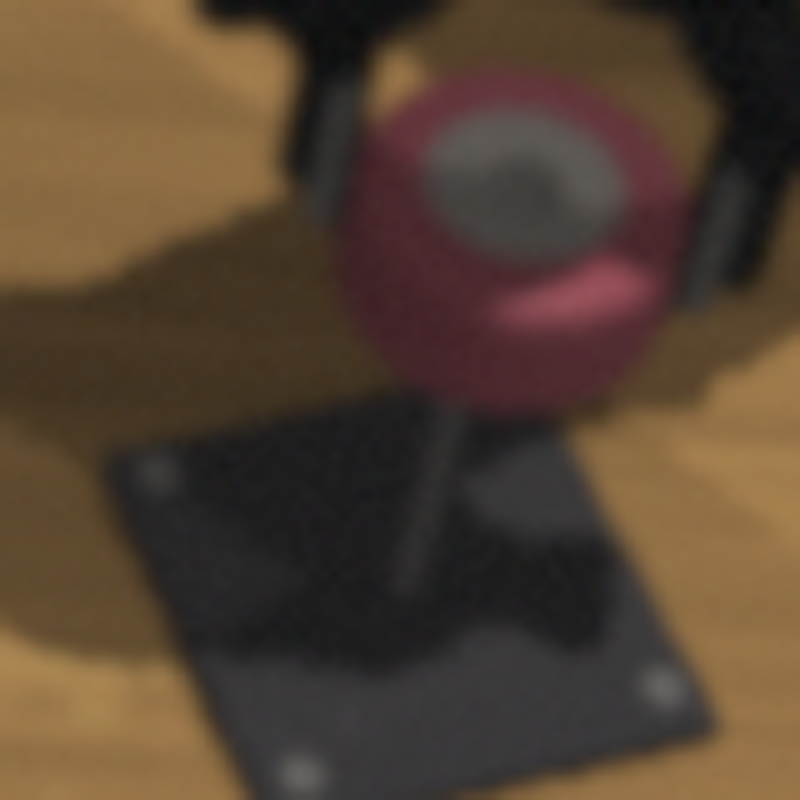

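The scene view shows the hub centre at crop (523,182), the rod running from (402,590) up to (455,410), all under the wheel. Pose readings scatter by 1–2 mm, so I'll average several.

```bash
cat >> meas.py <<'E'
def pose(n=8):
    P=[];F=[]
    for _ in range(n):
        get_image("scene"); s=status.read_state(); P.append(s["position"]);F.append(s["contact_force"])
    P=np.array(P); return P.mean(0),P.std(0),np.mean(F,0)
E
python3 - <<'E'
from meas import *
S=get_image("scene")
p,sd,f=pose(10); print(p.round(2),sd.round(2),f.round(2))
for z in(8,20,40,55): print(z,((proj(S,[603.3,213,z])-[385,185])*10).round(0))
for z in (17,18,19,20): print("hub",z,((proj(S,p+[0,0,z])-[385,185])*10).round(0), onz(S,(385+52.3-.05,185+18.2),p[2]+z).round(1))
E
```

```text
[603.85 214.79 106.16] [0.3  0.14 0.59] [-0.17 -0.1  -0.86]
8 [405. 576.]
20 [415. 539.]
40 [432. 475.]
55 [446. 426.]
hub 17 [524. 185.] [603.2 214.7 123.2]
hub 18 [525. 181.] [604.  214.4 124.2]
hub 19 [526. 177.] [604.9 214.2 125.2]
hub 20 [527. 174.] [605.8 213.9 126.2]
```

Request:
apply_moves --targets "0 -1 1.5 0 0.6;8 -1 1.5 0 0.6;14 -1 1.5 0 0.6;20 -1 1.5 0 0.6;26 -1 1.5 0 0.6;26 -1 1.5 0 0.6;26 -1 1.5 0 0.6"

```text
clock: 8.75
position: [602.0, 213.2, 78.6]
ee_rot: [-0.554, -0.439, 0.555, -0.439]
contact_force: [-0.0, 0.5, 0.1]
gripper_width: 55.6
```

```bash
python3 - <<'E'
from meas import *
S=avg("scene",3);p,sd,f=pose(5); print(p.round(2),sd.round(2),f.round(2))
cv2.imwrite("pics/b3.png",crop(S,(425,225),40,8))
E
```

```text
[602.45 213.55  79.81] [0.06 0.03 0.06] [ 0.13  0.05 -0.81]
```

View pics/b3.png

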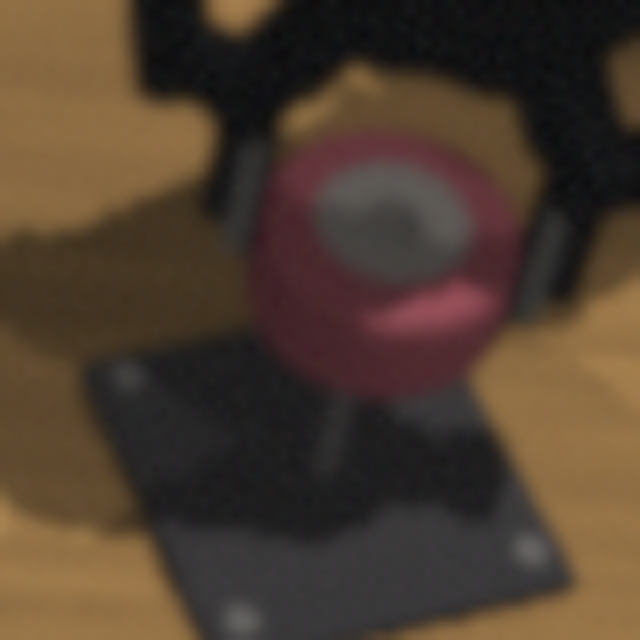

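There is no contact force with the rod tip 13 mm inside the bore. Lowering to the plate.

Request:
apply_moves --targets "10 0 0 0 0.6;20 0 0 0 0.6;30 0 0 0 0.6;40 0 0 0 0.6;50 0 0 0 0.6;50 0 0 0 0.6;50 0 0 0 0.6"

```text
clock: 9.73
position: [601.8, 213.1, 28.1]
ee_rot: [-0.554, -0.439, 0.555, -0.439]
contact_force: [0.3, -0.2, -0.5]
gripper_width: 55.5
```

```bash
python3 - <<'E'
from meas import *
S=avg("scene",3);p,sd,f=pose(5); print(p.round(2),sd.round(2),f.round(2))
cv2.imwrite("pics/b4.png",crop(S,(425,225),40,8))
E
```

```text
[602.59 213.63  30.05] [0.11 0.05 0.08] [ 0.01  0.23 -0.5 ]
```

View pics/b4.png

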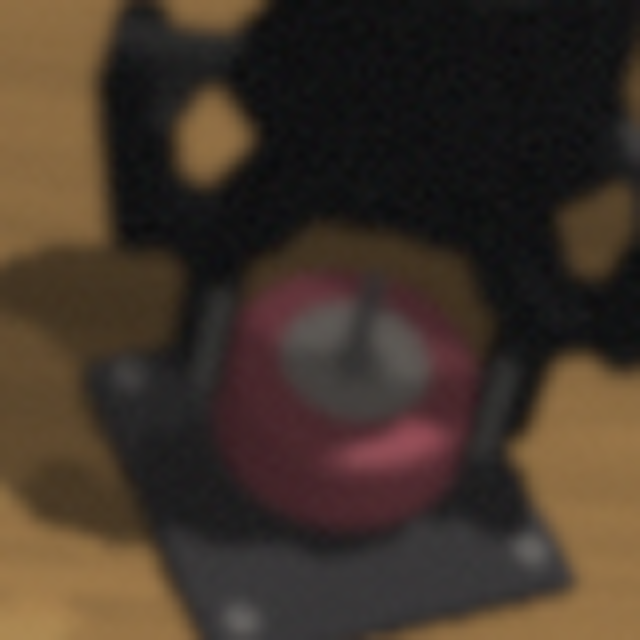

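The rod comes out at the hub centre, crop (355,350). Finishing the descent.

Request:
apply_moves --targets "5 0 0 0 0.6;10 0 0 0 0.6;11 0 0 0 0.6;11 0 0 0 0.6;11 0 0 0 0.6"

```text
clock: 10.55
position: [602.2, 213.5, 18.3]
ee_rot: [-0.555, -0.439, 0.555, -0.439]
contact_force: [-1.4, 0.7, 1.5]
gripper_width: 55.4
```

```bash
python3 - <<'E'
from meas import *
p,sd,f=pose(5); print(p.round(2),sd.round(2),f.round(2))
E
```

```text
[602.22 213.46  18.34] [0.01 0.01 0.02] [-0.32  0.55  1.17]
```

Contact reads about 2 N more at 18.3 mm, the expected height. Releasing and rising.

Request:
apply_moves --targets "0 0 0 0 -1;0 0 0 0 -1;0 0 0 0 -1;0 0 0 0 -1;-30 0 0 0 -1;-70 0 0 0 -1;-110 0 0 0 -1;-140 0 0 0 -1;-140 0 0 0 -1;-140 0 0 0 -1"

```text
clock: 11.63
position: [603.2, 214.0, 161.2]
ee_rot: [0.557, 0.438, -0.553, 0.439]
contact_force: [0.5, -1.3, -0.2]
gripper_width: 85.7
```

```bash
python3 - <<'E'
from meas import *
S=avg("scene",3);p,sd,f=pose(5); print(p.round(2),sd.round(2),f.round(2))
cv2.imwrite("pics/b5.png",crop(S,(425,230),40,8))
print("bearing",shift([449.6,288.9,60]))
E
```

```text
[601.65 213.06 156.88] [0.2  0.11 0.25] [-0.07  0.14 -0.04]
bearing [  97.5 -165.5  -38.6]
```

View pics/b5.png

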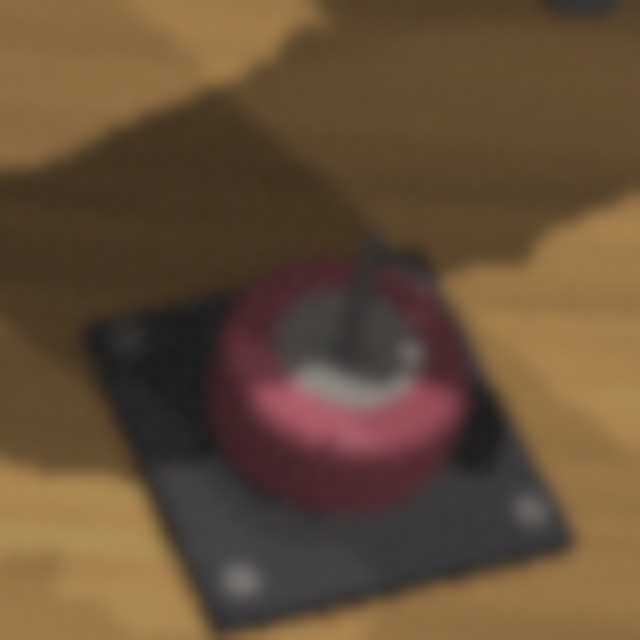

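The wheel is flat on the plate with the rod up through its bore. Now the bearing: I'll squeeze it once with the jaws turned 90°, then grip it normally, so it is centred both ways.

Request:
apply_moves --targets "0 -165 -39 0 -1;0 -165 -39 0 -1;0 -165 -39 0 -1;0 -165 -39 0 -1;0 -165 -39 0 -1;30 -165 -39 0 -1;60 -165 -39 0 -1;90 -165 -39 0 -1;97 -165 -39 0 -1;97 -165 -39 0 -1"

```text
clock: 12.87
position: [449.7, 288.1, 59.2]
ee_rot: [-0.553, -0.438, 0.557, -0.439]
contact_force: [-0.7, 0.1, 0.2]
gripper_width: 85.3
```

```bash
python3 - <<'E'
from meas import *
S=avg("scene",3);p,sd,f=pose(5); print(p.round(2),sd.round(2),f.round(2))
cv2.imwrite("pics/c1.png",crop(S,(457,180),40,8))
print(status.read_state()["joints"].round(2))
M=tool()[0];print((M.T@(np.array([449.6,288.9,3.])-p)).round(1))
E
```

```text
[451.56 290.17  62.99] [0.25 0.21 0.23] [0.25 0.68 0.01]
[ 0.87  0.42 -0.42  0.   -0.72  0.46]
[60.  -1.7  1.8]
```

View pics/c1.png

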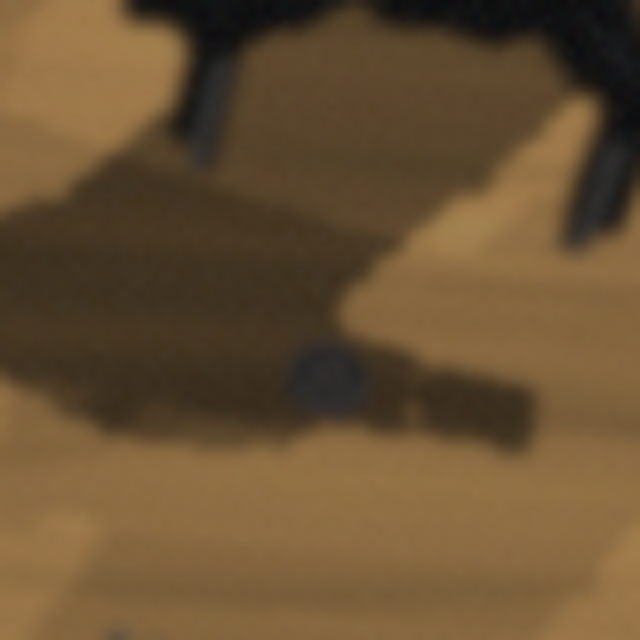

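The bearing is at crop (328,380), between the fingertips at (205,165) and (580,245). Turning 90° and going down.

Request:
apply_moves --targets "0 -1.5 1.5 90 -1;0 -1.5 1.5 90 -1;0 -1.5 1.5 90 -1;0 -1.5 1.5 90 -1;0 -1.5 1.5 90 -1;0 -1.5 1.5 90 -1;0 -1.5 1.5 90 -1;0 -1.5 1.5 90 -1;0 -1.5 1.5 90 -1;0 -1.5 1.5 90 -1"

```text
clock: 14.1
position: [449.1, 288.5, 62.0]
ee_rot: [0.707, 0.029, -0.706, 0.029]
contact_force: [-0.9, 0.1, -0.7]
gripper_width: 85.2
```

Request:
apply_moves --targets "0 0 0 26 -1;0 0 0 26 -1;0 0 0 26 -1;0 0 0 26 -1;0 0 0 26 -1;0 0 0 26 -1"

```text
clock: 14.6
position: [449.0, 288.5, 61.9]
ee_rot: [0.696, -0.128, -0.695, -0.128]
contact_force: [-0.8, 0.0, 0.6]
gripper_width: 85.9
```

```bash
python3 - <<'E'
from meas import *
p,sd,f=pose(5); print(p.round(2),sd.round(2),f.round(2))
M=tool()[0];print(M.round(3),(M.T@(np.array([449.6,288.9,4.])-p)).round(1))
E
```

```text
[448.95 288.37  61.65] [0.05 0.04 0.11] [ 0.15 -0.09  0.19]
[[ 0.    -0.357 -0.934]
 [ 0.    -0.934  0.357]
 [-1.    -0.    -0.   ]] [57.6 -0.7 -0.4]
```

Request:
apply_moves --targets "20 0 0 0 -1;40 0 0 0 -1;54 0 0 0 -1;58 0 0 0 -1;58 0 0 0 -1;58 0 0 0 -1;58 0 0 0 0"

```text
clock: 15.43
position: [449.5, 288.9, 4.4]
ee_rot: [0.696, -0.128, -0.695, -0.129]
contact_force: [-0.3, 0.1, -0.2]
gripper_width: 75.5
```

```bash
python3 - <<'E'
from meas import *
S=avg("scene",3);p,sd,f=pose(5); print(p.round(2),sd.round(2),f.round(2),status.read_state()["gripper_width"])
cv2.imwrite("pics/c2.png",crop(S,(457,180),30,10))
E
```

```text
[449.07 288.52   3.94] [0.09 0.1  0.18] [ 0.11 -0.48  0.29] 42.999614519506785
```

View pics/c2.png

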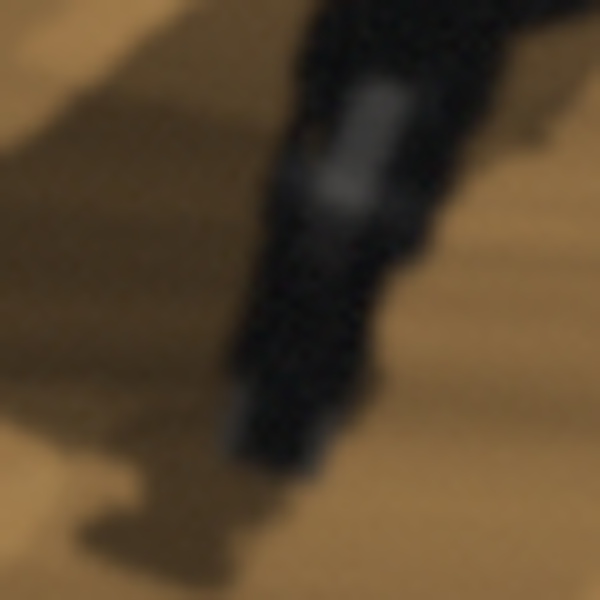

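The near finger hides the bearing, as expected. Closing for the centring squeeze.

Request:
apply_moves --targets "0 0 0 0 0.6;0 0 0 0 0.6;0 0 0 0 0.6;0 0 0 0 0.6;0 0 0 0 0.6;0 0 0 0 0.6"

```text
clock: 16.33
position: [448.9, 288.3, 3.7]
ee_rot: [0.695, -0.129, -0.695, -0.129]
contact_force: [-2.1, 0.1, 4.9]
gripper_width: 18.0
```

```bash
python3 - <<'E'
from meas import *
p,sd,f=pose(3); print(p.round(2),sd.round(2),f.round(2),status.read_state()["gripper_width"])
E
```

```text
[448.91 288.32   3.72] [0.01 0.01 0.01] [-1.3  -0.76  5.1 ] 17.925837228607428
```

Request:
apply_moves --targets "0 0 0 0 0.75;0 0 0 0 0.75;0 0 0 0 0.75"

```text
clock: 16.73
position: [448.9, 288.3, 3.8]
ee_rot: [0.695, -0.129, -0.695, -0.129]
contact_force: [-1.4, -1.5, 5.2]
gripper_width: 17.0
```

It stalled at 17 mm with compliant pads, so it holds the ring. Opening, turning back and gripping.

Request:
apply_moves --targets "0 0 0 0 -1;0 0 0 0 -1;0 0 0 0 -1;0 0 0 0 -1;0 0 0 0 -1;0 0 0 -70 -1;0 0 0 -70 -1;0 0 0 -70 -1;0 0 0 -70 -1;0 0 0 -70 -1"

```text
clock: 17.57
position: [448.9, 288.3, 3.3]
ee_rot: [-0.701, -0.094, 0.701, -0.094]
contact_force: [0.0, -0.5, 0.3]
gripper_width: 84.9
```

Request:
apply_moves --targets "0 0 0 -62 -1;0 0 0 -62 -1;0 0 0 -62 -1;0 0 0 -62 -1;0 0 0 -62 -1;0 0 0 -62 -1;0 0 0 -62 -1;0 0 0 -62 -1;0 0 0 -62 -1;0 0 0 -62 -1"

```text
clock: 18.4
position: [448.9, 288.3, 3.3]
ee_rot: [-0.554, -0.44, 0.554, -0.44]
contact_force: [-0.3, 0.7, -0.8]
gripper_width: 85.3
```

```bash
python3 - <<'E'
from meas import *
S=avg("scene",3);p,sd,f=pose(3); print(p.round(2),sd.round(2),f.round(2),status.read_state()["gripper_width"])
cv2.imwrite("pics/c3.png",crop(S,(457,180),30,10)); print(tool()[0].round(3))
E
```

```text
[448.87 288.31   3.39] [0.01 0.01 0.01] [ 0.18  0.31 -0.06] 85.44556766781379
[[-0.     0.974 -0.228]
 [-0.    -0.228 -0.974]
 [-1.    -0.     0.   ]]
```

View pics/c3.png

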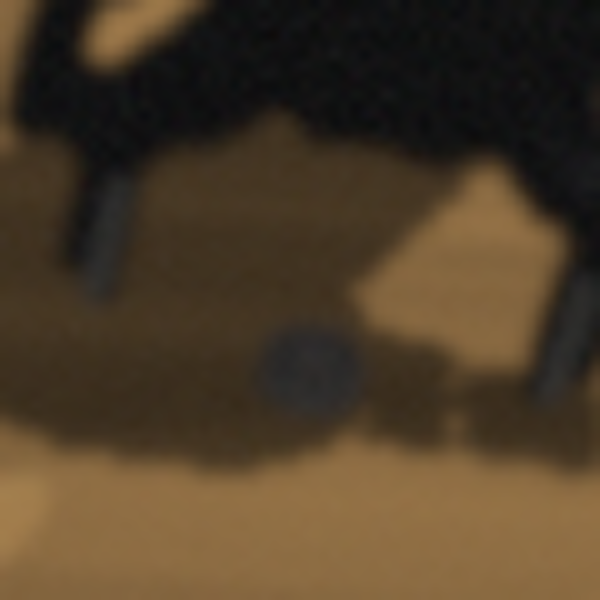

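The bearing lies flat between the open fingers at crop (312,370). Gripping and lifting.

Request:
apply_moves --targets "0 0 0 0 0.7;0 0 0 0 0.7;0 0 0 0 0.7;0 0 0 0 0.7;0 0 0 0 0.7;0 0 0 0 0.7;0 0 0 0 0.7;0 0 0 0 0.7;0 0 0 0 0.7"

```text
clock: 19.45
position: [448.9, 288.3, 3.8]
ee_rot: [0.554, 0.439, -0.554, 0.44]
contact_force: [-1.3, -0.6, 5.0]
gripper_width: 17.0
```

Request:
apply_moves --targets "-10 0 0 0 0.7;-40 0 0 0 0.7;-80 0 0 0 0.7;-120 0 0 0 0.7;-120 0 0 0 0.7;-120 0 0 0 0.7"

```text
clock: 19.95
position: [450.0, 289.6, 126.5]
ee_rot: [0.556, 0.44, -0.551, 0.439]
contact_force: [-1.0, -0.6, -0.8]
gripper_width: 17.1
```

```bash
python3 - <<'E'
from meas import *
S=avg("scene",3);p,sd,f=pose(5); print(p.round(2),sd.round(2),f.round(2),status.read_state()["gripper_width"])
c=proj(S,p); print(c)
cv2.imwrite("pics/c4.png",crop(S,c,25,12)); print(tool()[0].round(3))
print(tool()[0].T@(np.array([602.6,213.4,125])-p))
E
```

```text
[448.33 287.71 122.08] [0.17 0.16 0.14] [ 0.05 -0.11 -0.28] 17.003958647378983
[469.93507881 144.75229163]
[[-0.001  0.974 -0.228]
 [-0.002 -0.228 -0.974]
 [-1.    -0.001  0.002]]
[ -3.01442631 167.13014395  37.26715514]
```

View pics/c4.png

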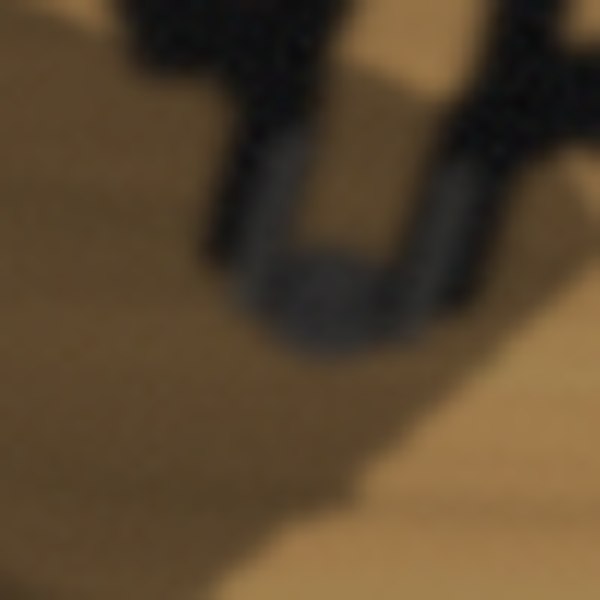

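Bearing held level at crop (325,305). With the arm clear, I'll measure the rod in both views.

```bash
python3 - <<'E'
from meas import *
S=avg("scene",4);T=avg("top",4)
cv2.imwrite("pics/d1.png",np.hstack([crop(S,(428,228),20,20)[:, :],crop(T,(218,170),20,20)]))
for d,o in((S,(408,208)),(T,(198,150))): print([((proj(d,[603,213,z])-o)*20).round(0).tolist() for z in(38,83)])
E
```

```text
[[401.0, 501.0], [484.0, 197.0]]
[[407.0, 423.0], [323.0, 353.0]]
```

View pics/d1.png

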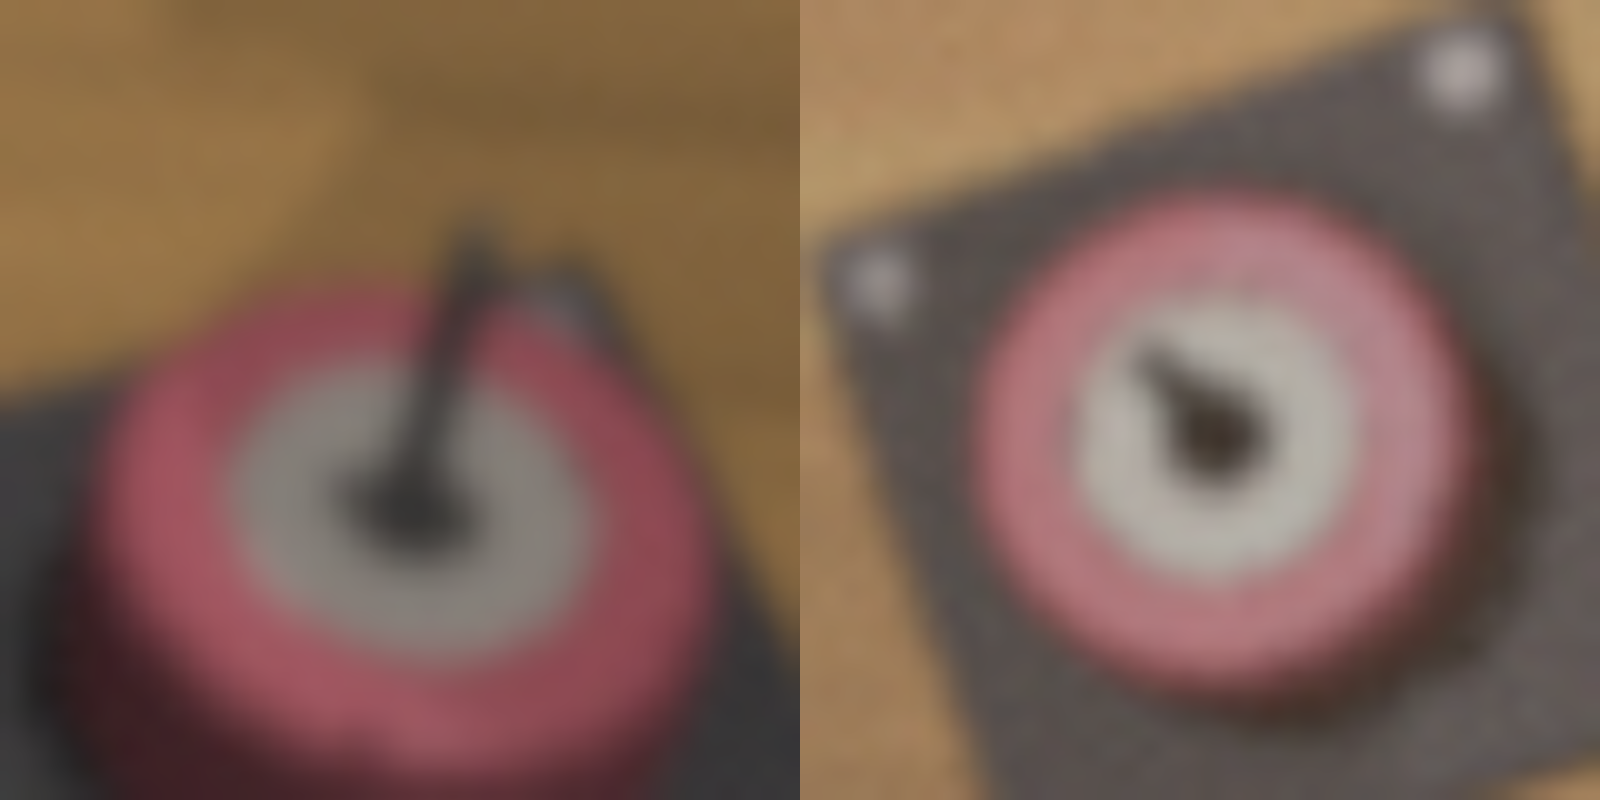

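In the scene crop the rod tip is at (478,212) with its foot at (408,505). In the top crop the rod runs from the bore (407,430) to a tip near (340,352). The two views and the squeeze put the rod near (603,212.8) in the robot frame. Moving the bearing above it.

Request:
apply_moves --targets "0 168 37.5 0 0.7;0 168 37.5 0 0.7;0 168 37.5 0 0.7;0 168 37.5 0 0.7;0 168 37.5 0 0.7;20 168 37.5 0 0.7;22 168 37.5 0 0.7;22 168 37.5 0 0.7;22 168 37.5 0 0.7;22 168 37.5 0 0.7"

```text
clock: 21.58
position: [603.9, 214.3, 102.5]
ee_rot: [0.554, 0.44, -0.553, 0.44]
contact_force: [0.7, 0.1, -0.4]
gripper_width: 17.4
```

```bash
python3 - <<'E'
from meas import *
S=avg("scene",4);p,sd,f=pose(6); print(p.round(2),sd.round(2),f.round(2),status.read_state()["gripper_width"])
o=np.array((412,198));
print("pred bearing top/mid/bot",[((proj(S,p+[0,0,z])-o)*16).round(0).tolist() for z in(3.3,-.2,-3.7)])
cv2.imwrite("pics/d2.png",crop(S,o+25,25,16))
print(tool()[0].T@(np.array([603,212.8,100])-p))
E
```

```text
[603.92 213.79 101.78] [0.01 0.13 0.2 ] [-0.4  -0.1   0.59] 16.83336531076524
pred bearing top/mid/bot [[366.0, 197.0], [361.0, 217.0], [355.0, 238.0]]
[ 1.78152834 -0.67290909  1.1770086 ]
```

View pics/d2.png

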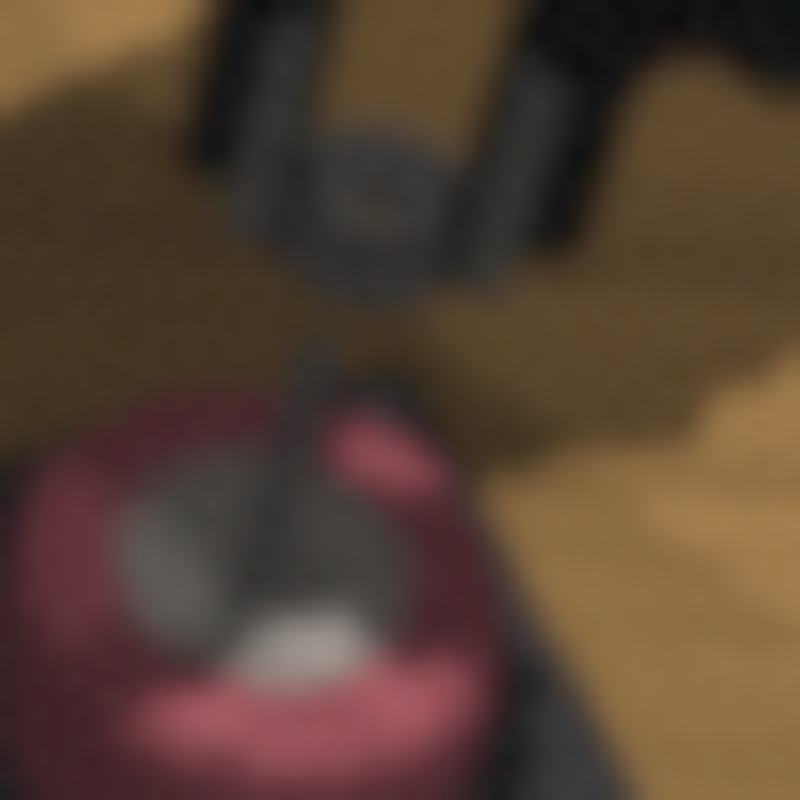

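The bearing's hole is at crop (375,193); the rod's line extended upward passes near (361,193), so it should shift about 1.1 mm along tool +z. Shifting and lowering gently onto the tip.

Request:
apply_moves --targets "0 0 1.1 0 0.7;6 0 1.1 0 0.7;10 0 1.1 0 0.7;12 0 1.1 0 0.7;14 0 1.1 0 0.7;15 0 1.1 0 0.7;16 0 1.1 0 0.7;17 0 1.1 0 0.7;17 0 1.1 0 0.7;17 0 1.1 0 0.7"

```text
clock: 22.92
position: [603.7, 212.6, 84.5]
ee_rot: [0.554, 0.439, -0.554, 0.44]
contact_force: [-1.1, 0.9, -1.1]
gripper_width: 17.0
```

```bash
python3 - <<'E'
from meas import *
S=avg("scene",4);p,sd,f=pose(6); print(p.round(2),sd.round(2),f.round(2),status.read_state()["gripper_width"])
o=np.array((412,198));
cv2.imwrite("pics/d3.png",crop(S,o+25,25,16))
E
```

```text
[603.73 212.53  84.51] [0.02 0.01 0.05] [ 0.17  0.49 -0.22] 16.775966391899598
```

View pics/d3.png

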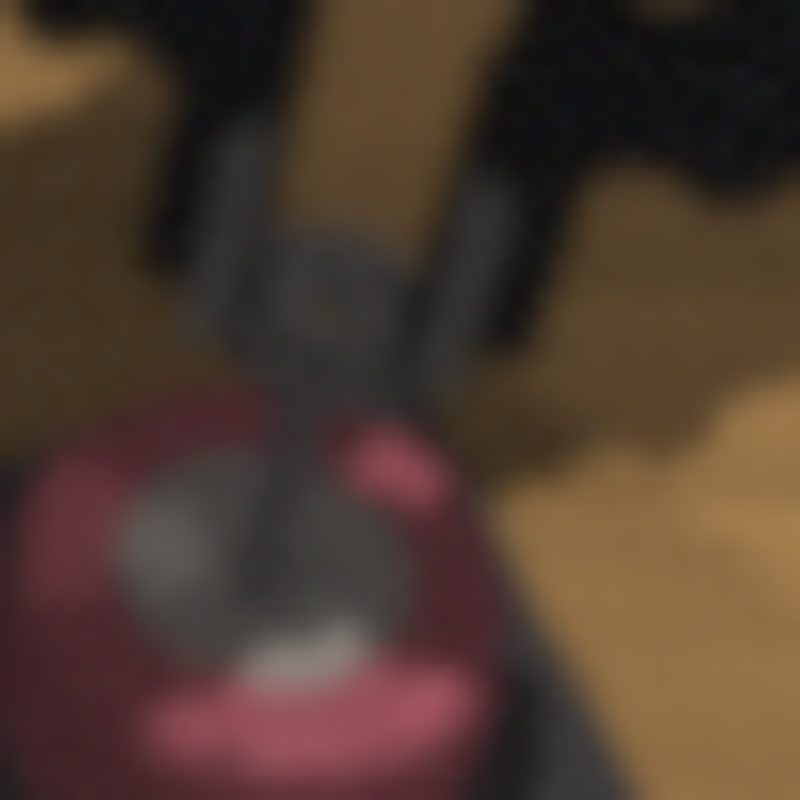

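With the bottom about 2 mm below the rod's tip there is no force, so the tip is in the bore. Continuing carefully past the taper.

Request:
apply_moves --targets "1 0 0 0 0.7;2 0 0 0 0.7;3 0 0 0 0.7;4 0 0 0 0.7;5 0 0 0 0.7;6 0 0 0 0.7;7 0 0 0 0.7;8 0 0 0 0.7;8 0 0 0 0.7"

```text
clock: 24.17
position: [603.6, 212.4, 76.1]
ee_rot: [-0.554, -0.439, 0.554, -0.439]
contact_force: [0.2, -1.3, 0.2]
gripper_width: 17.2
```

```bash
python3 - <<'E'
from meas import *
S=avg("scene",4);p,sd,f=pose(6); print(p.round(2),sd.round(2),f.round(2),status.read_state()["gripper_width"])
o=np.array((412,198));
cv2.imwrite("pics/d4.png",crop(S,o+25,25,16))
E
```

```text
[603.73 212.52  76.49] [0.01 0.02 0.02] [-0.03 -0.04 -0.08] 17.02637646377655
```

View pics/d4.png

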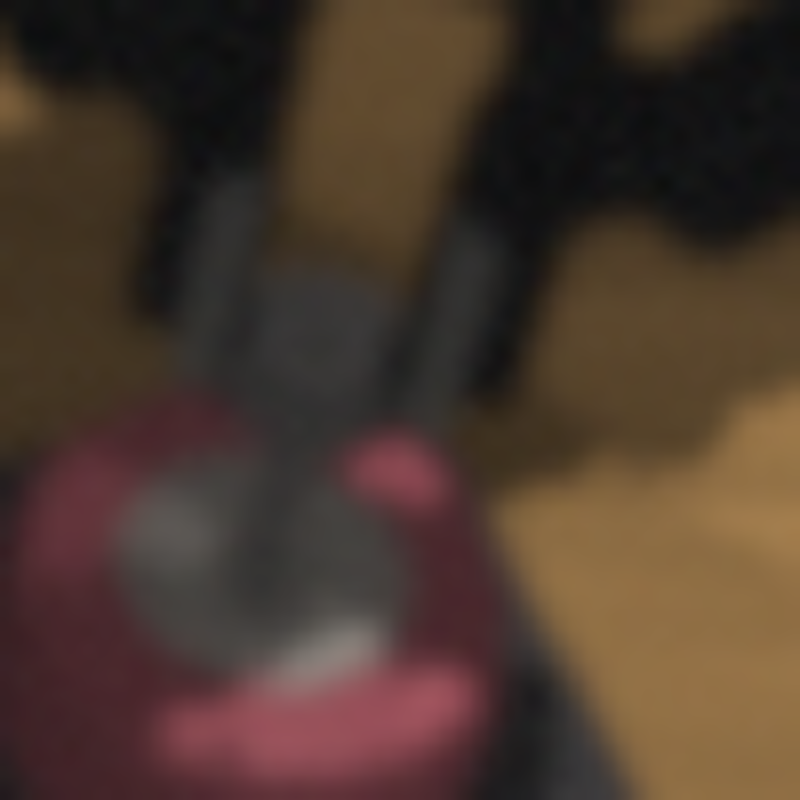

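Past the taper with no side force, and the hole in the image is now filled dark by the rod. Lowering.

Request:
apply_moves --targets "5 0 0 0 0.7;10 0 0 0 0.7;15 0 0 0 0.7;20 0 0 0 0.7;24 0 0 0 0.7;28 0 0 0 0.7;31 0 0 0 0.7;33 0 0 0 0.7;33 0 0 0 0.7;33 0 0 0 0.7"

```text
clock: 25.5
position: [603.8, 212.5, 43.4]
ee_rot: [0.554, 0.439, -0.554, 0.439]
contact_force: [-0.8, 0.6, -0.3]
gripper_width: 16.9
```

```bash
python3 - <<'E'
from meas import *
S=avg("scene",4);p,sd,f=pose(6); print(p.round(2),sd.round(2),f.round(2),status.read_state()["gripper_width"])
o=np.array((407,208));
cv2.imwrite("pics/d5.png",crop(S,o+25,25,16))
E
```

```text
[603.77 212.55  43.6 ] [0.04 0.03 0.09] [ 0.07  0.11 -0.22] 17.05207846313838
```

View pics/d5.png

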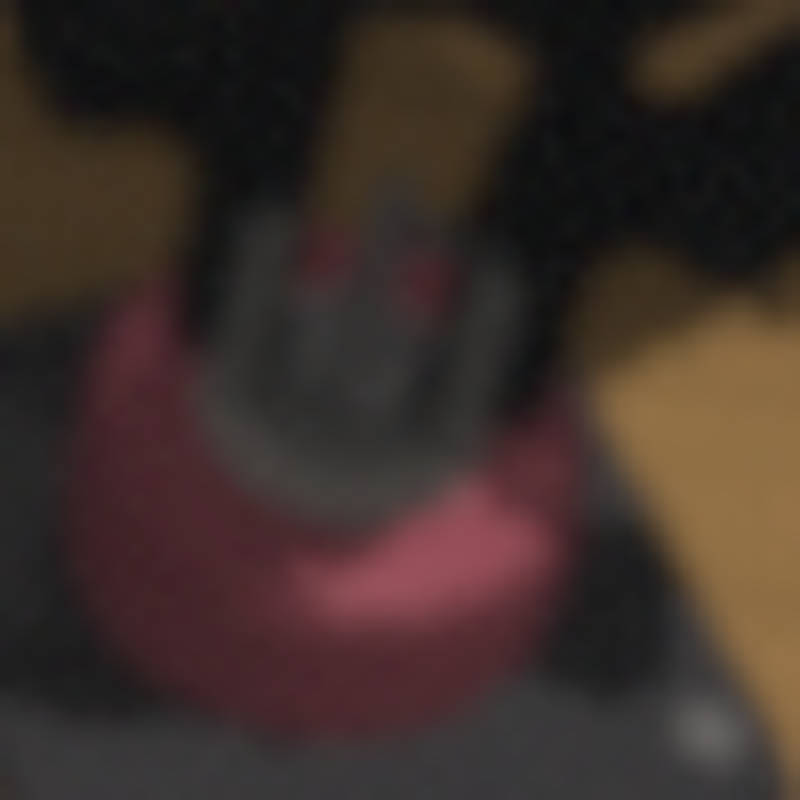

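The rod's tip shows above the bearing at (395,190), which is on the rod and about 2 mm above the wheel. Last 1.7 mm, then release.

Request:
apply_moves --targets "0.8 0 0 0 0.7;1.7 0 0 0 0.7;1.7 0 0 0 0.7;1.7 0 0 0 0.7"

```text
clock: 26.33
position: [603.8, 212.6, 41.9]
ee_rot: [0.554, 0.439, -0.554, 0.44]
contact_force: [-0.5, 0.1, 0.9]
gripper_width: 16.9
```

```bash
python3 - <<'E'
from meas import *
p,sd,f=pose(4); print(p.round(2),sd.round(2),f.round(2),status.read_state()["gripper_width"])
E
```

```text
[603.78 212.54  41.91] [0.01 0.02 0.01] [-0.44  0.17  1.81] 16.9344888369354
```

Request:
apply_moves --targets "0 0 0 0 -0.3;0 0 0 0 -0.3;0 0 0 0 -0.3;0 0 0 0 -0.3;-30 0 0 0 -0.3;-70 0 0 0 -0.3;-110 0 0 0 -1;-110 0 0 0 -1;-110 0 0 0 -1"

```text
clock: 27.28
position: [605.2, 213.4, 155.2]
ee_rot: [0.556, 0.439, -0.551, 0.44]
contact_force: [-0.6, 0.1, -0.4]
gripper_width: 85.6
```

```bash
python3 - <<'E'
from meas import *
S=avg("scene",4);p,sd,f=pose(3); print(p.round(2),f.round(2))
o=np.array((407,208));
cv2.imwrite("pics/d6.png",crop(S,o+25,25,16))
print(tool()[0].T@(np.array([636.5,-2.1,110])-p))
# rack yaw, sleeve remeasure
S0=np.load("S.npy",allow_pickle=True).item();T0=np.load("T.npy",allow_pickle=True).item()
cv2.imwrite("pics/e0.png",np.hstack([crop(S0,(312,238),25,16),crop(T0,(314,163),25,16)]))
E
```

```text
[603.03 212.11 150.05] [0.11 0.07 0.04]
[ 40.28436793  81.41032772 200.89807171]
```

View pics/d6.png

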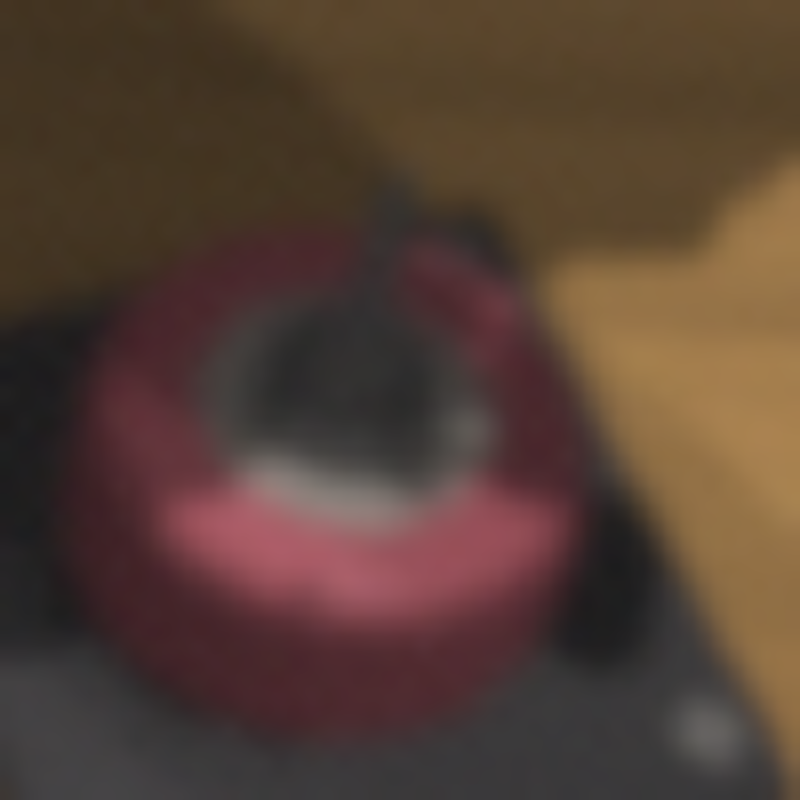

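View pics/e0.png

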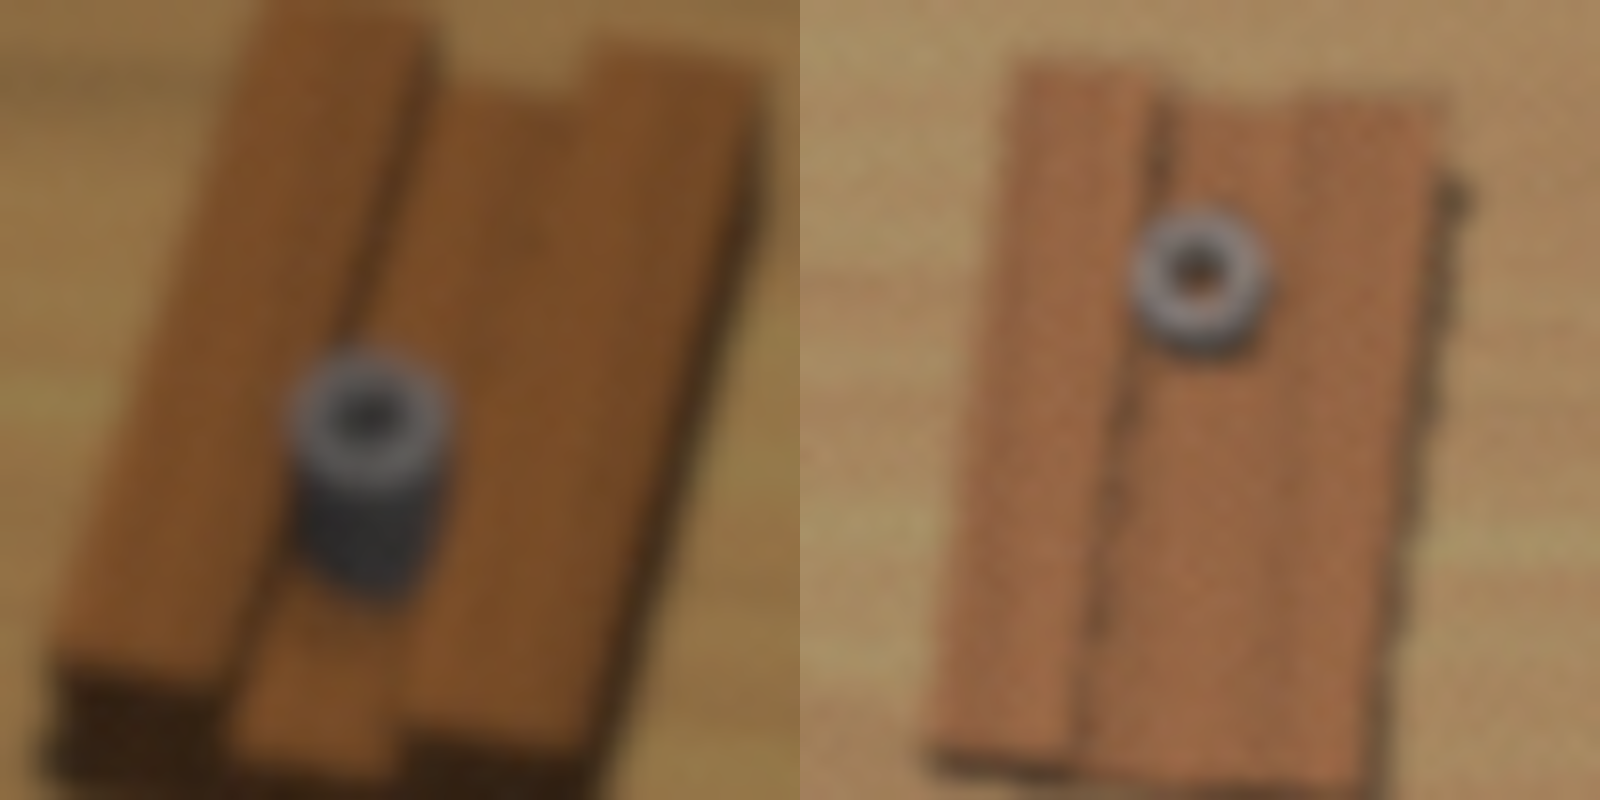

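The bearing lies on the hub round the rod, whose tip is at (392,190). The sleeve's rim is at (368,415) in the scene crop and (400,278) in the top crop. Triangulating it.

```bash
python3 - <<'E'
from meas import *
S=avg("scene",4);T=avg("top",4)
a=np.array((287+368/16-.5,213+415/16-.5)); b=np.array((289+400/16-.5,138+278/16-.5))
print(tri(S,a,T,b), onz(S,a,45),onz(T,b,45))
# block top edges heights via corner: scene (265,5),(430,15) top(1020,65),(1160,75)
for u,v in(((260,0),(215,60)),((430,10),(355,65)),((590,40),(500,90)),((765,75),(645,95))):
    print("rack corner",[x.round(1) for x in tri(S,np.array(u)/16+[286.5,212.5],T,np.array(v)/16+[288.5,137.5])])
p,sd,f=pose(4);print(p)
print(tool()[0].T@(np.array([636.8,-2.3,110])-p))
E
```

```text
(array([638.16332323,  -2.17675742,  43.95387062]), np.float64(0.18288524432775097)) [638.91750858  -2.12746324  45.        ] [637.93172996  -2.08670266  45.        ]
rack corner [array([650.3,   7.1, 135.7]), np.float64(29.3)]
rack corner [array([648. ,   6.4, 129.6]), np.float64(5.7)]
rack corner [array([645. ,   5. , 121.6]), np.float64(40.5)]
rack corner [array([645. ,   4.7, 119.1]), np.float64(77.6)]
[603.71428894 212.52345083 151.77956692]
[ 41.75710544  81.08040359 201.67206999]
```

Sleeve rim at (638.2, −2.2, 44), which agrees with the text's 45. The small offset seen on the bearing brings that to about (637.4, −2.7) for the robot. Moving over.

Request:
apply_moves --targets "0 82 203 0 -1;0 82 203 0 -1;0 82 203 0 -1;0 82 203 0 -1;0 82 203 0 -1;20 82 203 0 -1;50 82 203 0 -1;70 82 203 0 -1;70 82 203 0 -1;70 82 203 0 -1"

```text
clock: 29.07
position: [637.0, -4.1, 81.0]
ee_rot: [-0.553, -0.44, 0.555, -0.439]
contact_force: [0.8, -0.9, 0.5]
gripper_width: 85.8
```

```bash
python3 - <<'E'
from meas import *
S=avg("scene",4);p,sd,f=pose(6);print(p.round(2),sd.round(2))
print((tool()[0].T@(np.array([637.4,-2.7,34.5])-p)).round(1))
o=np.array((285,195));cv2.imwrite("pics/e1.png",crop(S,o+30,30,12))
M=tool()[0]
for k in(-45,45): print(((proj(S,p+[0,0,10]+k*M[:,2])-o)*12).round(0))
E
```

```text
[637.93  -3.45  82.92] [0.3  0.14 0.47]
[48.4 -0.7 -0.6]
[568. 398.]
[-18. 244.]
```

View pics/e1.png

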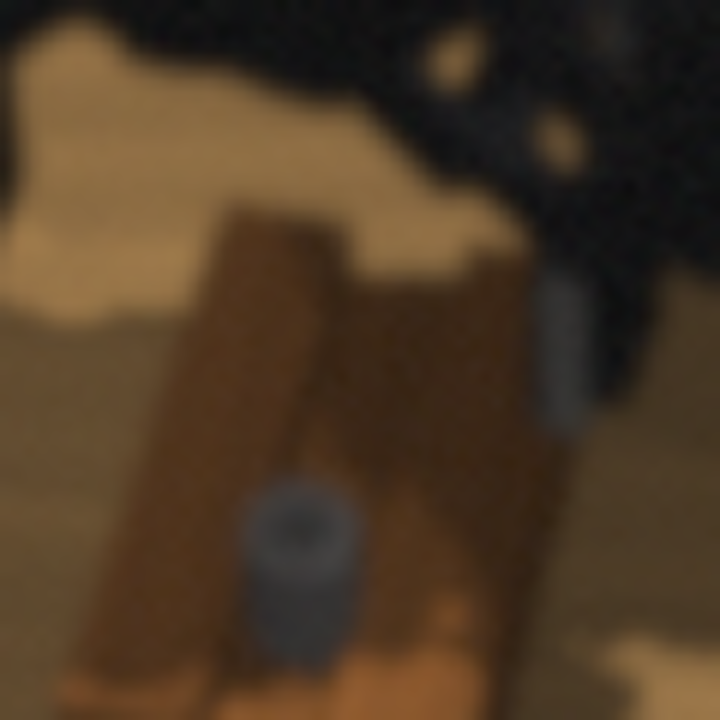

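The sleeve is at crop (300,535), midway between the fingers. Descending and gripping.

Request:
apply_moves --targets "15 -0.7 -0.6 0 -0.3;30 -0.7 -0.6 0 -0.3;42 -0.7 -0.6 0 -0.3;48 -0.7 -0.6 0 -0.3;48 -0.7 -0.6 0 -0.3;48 -0.7 -0.6 0 -0.3"

```text
clock: 30.07
position: [637.0, -3.1, 33.6]
ee_rot: [-0.554, -0.44, 0.554, -0.44]
contact_force: [-0.9, -0.7, 0.0]
gripper_width: 55.7
```

```bash
python3 - <<'E'
from meas import *
S=avg("scene",4);p,sd,f=pose(6);print(p.round(2),sd.round(2),f.round(2))
o=np.array((285,210));cv2.imwrite("pics/e2.png",crop(S,o+30,30,12))
M=tool()[0]
print([((proj(S,[p[0],p[1],z])-o)*12).round(0).tolist() for z in (34,45)])
E
```

```text
[637.09  -3.04  34.25] [0.15 0.03 0.21] [-0.05  0.05 -0.03]
[[293.0, 373.0], [290.0, 331.0]]
```

View pics/e2.png

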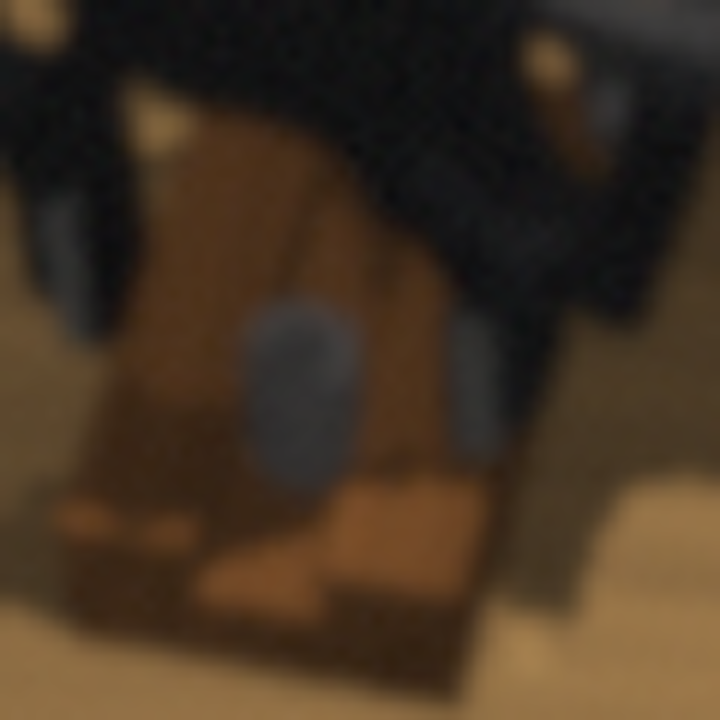

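The sleeve's top is at crop (303,345), a touch beyond the tool centre's projection at (290,331). Nudging 0.8 mm along tool y, then gripping.

Request:
apply_moves --targets "0 0.8 -0.5 0 -0.3;0 0.8 -0.5 0 0.3;0 0.8 -0.5 0 0.3;0 0.8 -0.5 0 0.5;0 0.8 -0.5 0 0.75;0 0.8 -0.5 0 0.75;0 0.8 -0.5 0 0.75;0 0.8 -0.5 0 0.75;0 0.8 -0.5 0 0.75;0 0.8 -0.5 0 0.75"

```text
clock: 31.4
position: [638.0, -2.5, 34.0]
ee_rot: [0.554, 0.439, -0.554, 0.44]
contact_force: [-0.1, 1.8, 2.7]
gripper_width: 14.8
```

```bash
python3 - <<'E'
from meas import *
p,sd,f=pose(4);print(p.round(2),sd.round(2),f.round(2),status.read_state()["gripper_width"])
E
```

```text
[637.97  -2.53  33.97] [0.01 0.02 0.01] [-0.03  2.37  2.27] 14.913680956840116
```

Request:
apply_moves --targets "-5 0 0 0 0.75;-10 0 0 0 0.75;-20 0 0 0 0.75;-40 0 0 0 0.75;-80 0 0 0 0.75;-110 0 0 0 0.75;-110 0 0 0 0.75;-110 0 0 0 0.75"

```text
clock: 32.27
position: [638.7, -3.2, 147.1]
ee_rot: [0.556, 0.438, -0.552, 0.44]
contact_force: [-1.0, 0.1, -1.2]
gripper_width: 15.3
```

```bash
python3 - <<'E'
from meas import *
S=avg("scene",4);p,sd,f=pose(4);print(p.round(2),sd.round(2),f.round(2),status.read_state()["gripper_width"])
o=(proj(S,p)-30).astype(int);cv2.imwrite("pics/e3.png",crop(S,o+30,30,12))
print([((proj(S,p+[0,0,z])-o)*12).round(0).tolist() for z in (-15,11)])
print((tool()[0].T@(np.array([603.7,212.6,p[2]])-p)).round(1))
E
```

```text
[637.02  -3.04 142.4 ] [0.21 0.09 0.17] [ 0.12 -0.07 -0.38] 14.806877107827864
[[370.0, 438.0], [361.0, 315.0]]
[-1.000e-01 -8.150e+01 -2.024e+02]
```

View pics/e3.png

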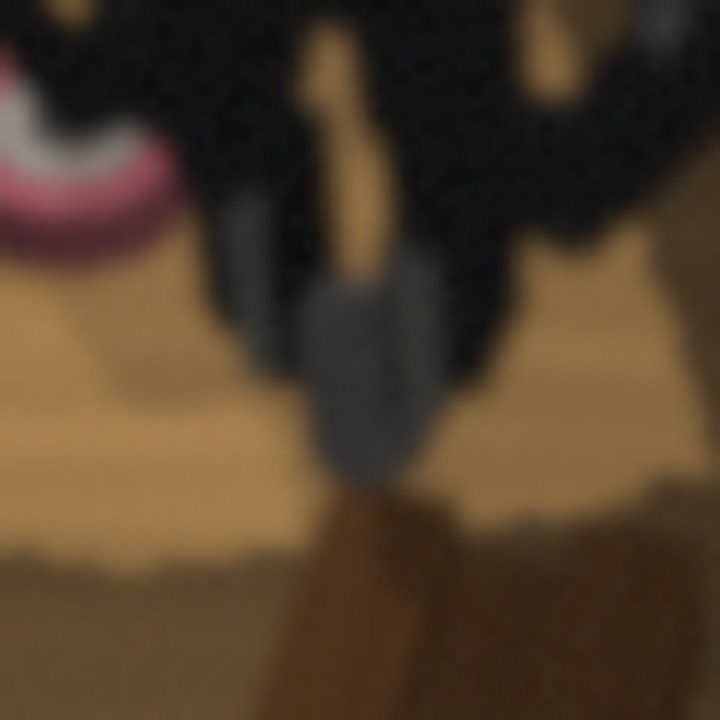

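The sleeve is held upright, with its lower end at crop (370,480). Carrying it to the rod.

Request:
apply_moves --targets "0 -81 -202 0 0.75;0 -81 -202 0 0.75;0 -81 -202 0 0.75;0 -81 -202 0 0.75;0 -81 -202 0 0.75;0 -81 -202 0 0.75;10 -81 -202 0 0.75;25 -81 -202 0 0.75;25 -81 -202 0 0.75;25 -81 -202 0 0.75"

```text
clock: 33.5
position: [604.2, 210.8, 117.2]
ee_rot: [-0.553, -0.439, 0.556, -0.439]
contact_force: [0.4, -0.7, 0.0]
gripper_width: 15.0
```

```bash
python3 - <<'E'
from meas import *
S=avg("scene",4);p,sd,f=pose(6); print(p.round(2),sd.round(2),f.round(2))
o=np.array((405,190));
print([((proj(S,p+[0,0,z])-o)*12).round(0).tolist() for z in(11,-15)])
cv2.imwrite("pics/f2.png",crop(S,o+30,30,12))
print((tool()[0].T@(np.array([603.7,212.6,100])-p)).round(1))
E
```

```text
[605.12 212.12 119.31] [0.16 0.16 0.16] [ 0.11  0.24 -0.35]
[[379.0, 135.0], [347.0, 253.0]]
[19.3 -1.5 -0.1]
```

View pics/f2.png

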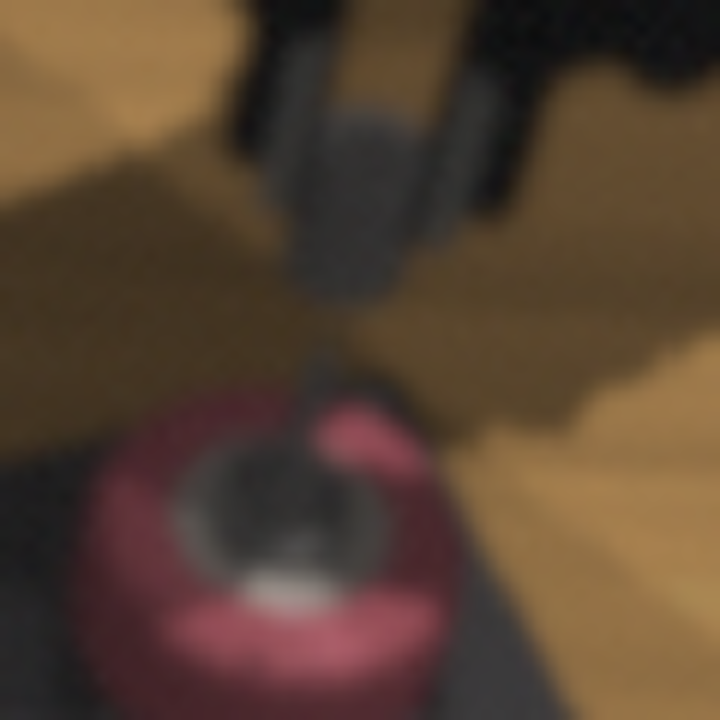

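The sleeve's lower end (347,258) is in line with the rod's tip (322,360). Correcting 1.5 mm and lowering over the tip.

Request:
apply_moves --targets "0 -1.4 0 0 0.75;10 -1.4 0 0 0.75;16 -1.4 0 0 0.75;20 -1.4 0 0 0.75;22 -1.4 0 0 0.75;24 -1.4 0 0 0.75;26 -1.4 0 0 0.75;26 -1.4 0 0 0.75;26 -1.4 0 0 0.75"

```text
clock: 34.75
position: [603.5, 212.7, 92.8]
ee_rot: [0.554, 0.439, -0.554, 0.44]
contact_force: [-0.0, -0.6, -0.7]
gripper_width: 14.4
```

```bash
python3 - <<'E'
from meas import *
S=avg("scene",4);p,sd,f=pose(6); print(p.round(2),sd.round(2),f.round(2))
o=np.array((405,190));
cv2.imwrite("pics/f3.png",crop(S,o+30,30,12))
E
```

```text
[603.48 212.71  92.89] [0.03 0.02 0.06] [-0.16 -0.59 -0.41]
```

View pics/f3.png

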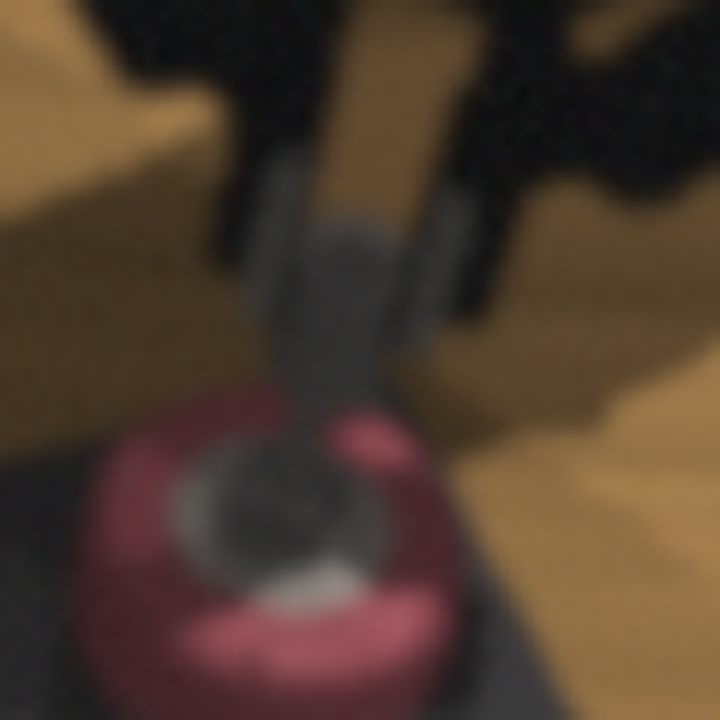

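Bottom at about 78 mm, with no force and the tip inside the sleeve. Lowering to just above the bearing, which should meet it at TCP ≈ 60.

Request:
apply_moves --targets "3 0 0 0 0.75;6 0 0 0 0.75;9 0 0 0 0.75;13 0 0 0 0.75;18 0 0 0 0.75;23 0 0 0 0.75;28 0 0 0 0.75;30 0 0 0 0.75;30 0 0 0 0.75;30 0 0 0 0.75"

```text
clock: 36.08
position: [603.4, 212.6, 62.5]
ee_rot: [-0.554, -0.439, 0.554, -0.44]
contact_force: [-0.2, 0.7, 0.1]
gripper_width: 14.9
```

```bash
python3 - <<'E'
from meas import *
S=avg("scene",4);p,sd,f=pose(6); print(p.round(2),sd.round(2),f.round(2))
o=np.array((405,200));
cv2.imwrite("pics/f4.png",crop(S,o+30,30,12))
E
```

```text
[603.52 212.73  62.94] [0.05 0.03 0.08] [-0.36 -0.45 -0.07]
```

View pics/f4.png

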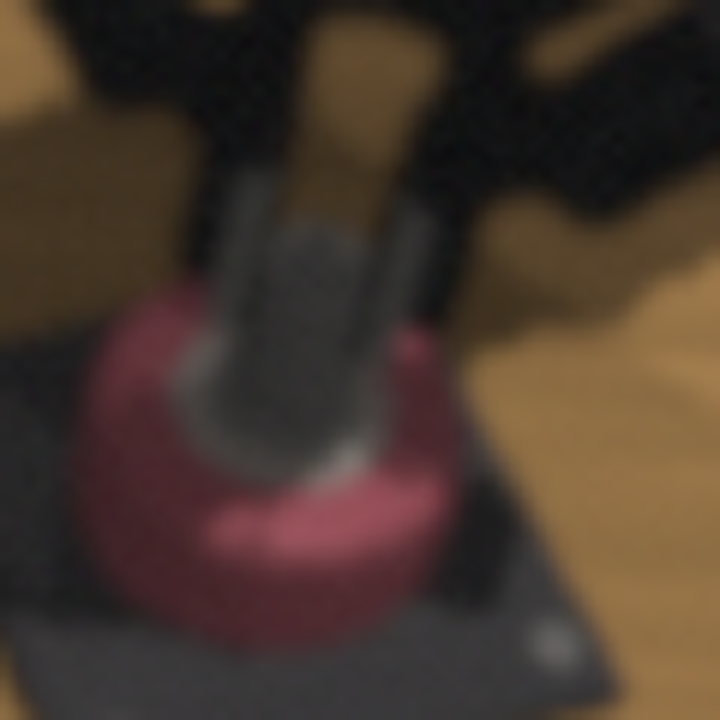

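Request:
apply_moves --targets "1 0 0 0 0.75;2 0 0 0 0.75;2.8 0 0 0 0.75;2.8 0 0 0 0.75;2.8 0 0 0 0.75"

```text
clock: 37.0
position: [603.5, 212.7, 60.0]
ee_rot: [-0.554, -0.439, 0.554, -0.44]
contact_force: [0.1, 0.1, 0.4]
gripper_width: 14.6
```

```bash
python3 - <<'E'
from meas import *
p,sd,f=pose(4); print(p.round(2),sd.round(2),f.round(2))
E
```

```text
[603.48 212.68  59.98] [0.   0.01 0.01] [-0.22 -0.34  0.27]
```

Request:
apply_moves --targets "0.6 0 0 0 0.75;0.6 0 0 0 0.75;0.6 0 0 0 0.75"

```text
clock: 37.45
position: [603.6, 212.7, 59.9]
ee_rot: [0.554, 0.439, -0.554, 0.44]
contact_force: [-2.3, -1.1, 3.6]
gripper_width: 14.6
```

```bash
python3 - <<'E'
from meas import *
p,sd,f=pose(4); print(p.round(2),sd.round(2),f.round(2))
E
```

```text
[603.59 212.68  59.88] [0.01 0.02 0.02] [-1.21 -1.07  5.15]
```

Firm contact, 5 N at the expected height. Releasing and rising.

Request:
apply_moves --targets "0 0 0 0 0.2;0 0 0 0 -0.2;0 0 0 0 -0.2;0 0 0 0 -0.2;-20 0 0 0 -0.2;-50 0 0 0 -0.2;-90 0 0 0 -1;-90 0 0 0 -1;-90 0 0 0 -1"

```text
clock: 38.4
position: [604.9, 213.6, 152.4]
ee_rot: [0.556, 0.439, -0.552, 0.44]
contact_force: [-0.0, -0.1, -0.4]
gripper_width: 84.2
```

```bash
python3 - <<'E'
from meas import *
S=avg("scene",4);p,sd,f=pose(5); print(p.round(2),sd.round(2),f.round(2))
o=np.array((405,200));
cv2.imwrite("pics/f5.png",crop(S,o+30,30,12))
print((tool()[0].T@(np.array([452.3,77.2,80])-p)).round(1), status.read_state()["gripper_width"])
E
```

```text
[602.95 212.39 148.03] [0.19 0.09 0.3 ] [-0.08 -0.09 -0.24]
[  68.3 -115.9  165.8] 85.30334011945449
```

View pics/f5.png

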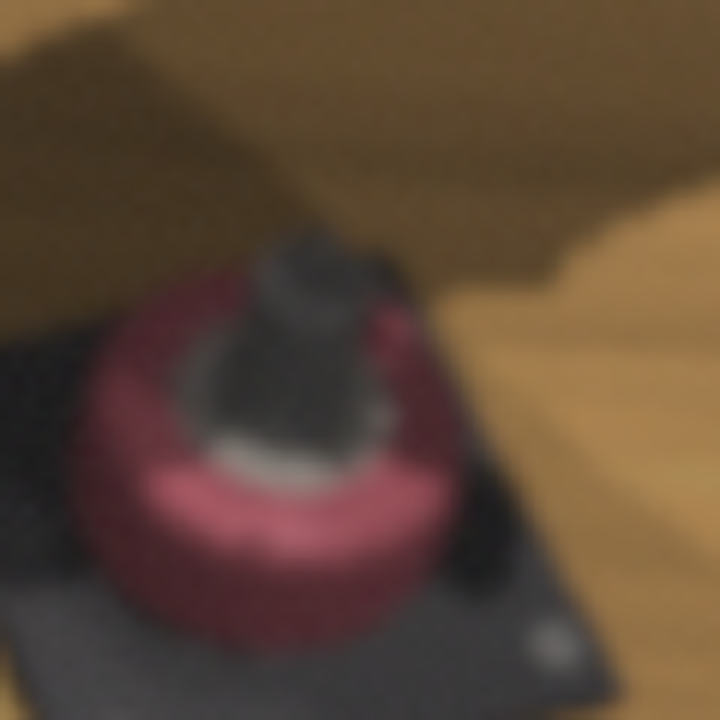

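The sleeve stands upright on the bearing with the rod inside it, its top at crop (318,265). Now the cap.

Request:
apply_moves --targets "0 -116 166 0 -1;0 -116 166 0 -1;0 -116 166 0 -1;0 -116 166 0 -1;0 -116 166 0 -1;20 -116 166 0 -1;45 -116 166 0 -1;68 -116 166 0 -1;68 -116 166 0 -1;68 -116 166 0 -1"

```text
clock: 39.68
position: [452.3, 77.1, 80.8]
ee_rot: [-0.553, -0.44, 0.555, -0.44]
contact_force: [0.1, 0.6, 0.1]
gripper_width: 85.1
```

```bash
python3 - <<'E'
from meas import *
S=avg("scene",4);p,sd,f=pose(6); print(p.round(2),sd.round(2),f.round(2))
o=np.array((328,140));
cv2.imwrite("pics/g1.png",crop(S,o+30,30,12))
print((tool()[0].T@(np.array([452.1,77.2,8])-p)).round(1), status.read_state()["gripper_width"])
E
```

```text
[453.2   77.72  82.09] [0.25 0.14 0.27] [-0.46  0.04 -0.11]
[74.1 -1.   0.8] 84.97863532775655
```

View pics/g1.png

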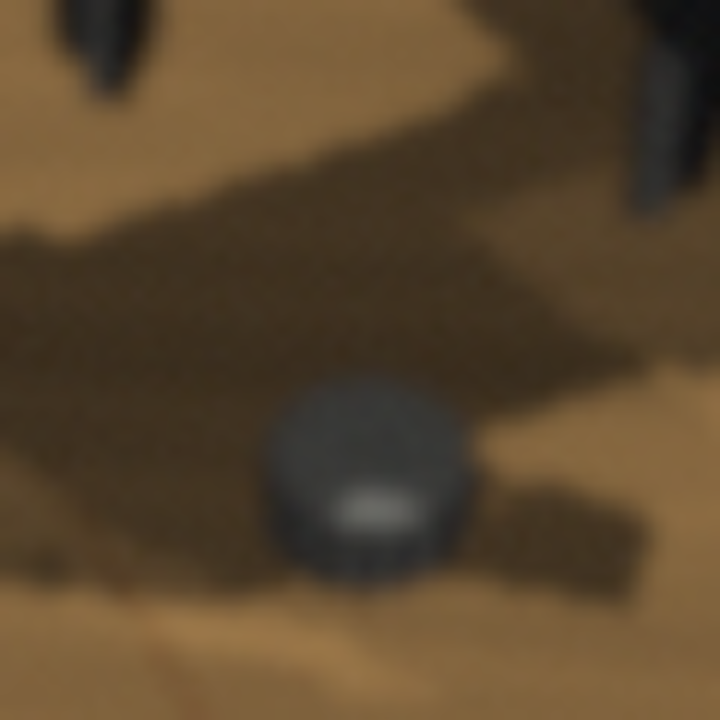

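The cap is at crop (370,450), centred between the fingertips at (108,95) and (650,215). Descending and gripping.

Request:
apply_moves --targets "25 -1 0.8 0 -1;50 -1 0.8 0 -1;68 -1 0.8 0 -1;74 -1 0.8 0 -1;74 -1 0.8 0 -1;74 -1 0.8 0 0.3;74 -1 0.8 0 0.3;74 -1 0.8 0 0.3;74 -1 0.8 0 0.4;74 -1 0.8 0 0.4"

```text
clock: 41.02
position: [452.2, 77.2, 8.7]
ee_rot: [0.555, 0.439, -0.553, 0.44]
contact_force: [-2.5, 0.0, 5.8]
gripper_width: 32.9
```

Request:
apply_moves --targets "0 0 0 0 0.5;0 0 0 0 0.5;0 0 0 0 0.5;0 0 0 0 0.5"

```text
clock: 41.35
position: [452.3, 77.2, 8.7]
ee_rot: [0.555, 0.439, -0.553, 0.44]
contact_force: [-1.4, -0.2, 7.8]
gripper_width: 33.2
```

```bash
python3 - <<'E'
from meas import *
p,sd,f=pose(4); print(p.round(2),sd.round(2),f.round(2),status.read_state()["gripper_width"])
E
```

```text
[452.27  77.21   8.71] [0.01 0.01 0.  ] [-1.71 -0.02  7.34] 32.948743683051944
```

Request:
apply_moves --targets "-10 0 0 0 0.5;-40 0 0 0 0.5;-80 0 0 0 0.5;-120 0 0 0 0.5;-130 0 0 0 0.5;-130 0 0 0 0.5;-130 0 0 0 0.5"

```text
clock: 42.13
position: [451.3, 76.9, 138.0]
ee_rot: [0.555, 0.439, -0.553, 0.439]
contact_force: [-0.9, -0.1, -1.8]
gripper_width: 32.7
```

```bash
python3 - <<'E'
from meas import *
S=avg("scene",4);p,sd,f=pose(6); print(p.round(2),sd.round(2),f.round(2),status.read_state()["gripper_width"])
o=(proj(S,p)-30).astype(int);
cv2.imwrite("pics/g2.png",crop(S,o+30,30,12))
print([((proj(S,p+[0,0,z])-o)*12).round(0).tolist() for z in (-8.7,11.3)])
print((tool()[0].T@(np.array([603.6,212.7,p[2]])-p)).round(1))
E
```

```text
[451.13  76.64 136.39] [0.23 0.12 0.32] [ 0.24  0.39 -0.71] 33.004464854382725
[[360.0, 412.0], [365.0, 316.0]]
[  -0.2  117.5 -167.2]
```

View pics/g2.png

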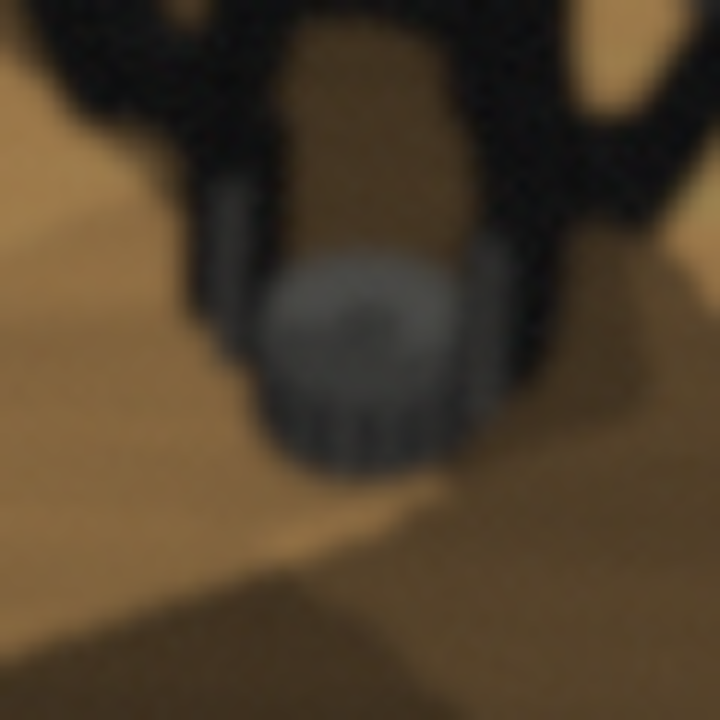

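The cap is held level, its hole at (370,325) against a predicted (365,316). Carrying it to the rod.

Request:
apply_moves --targets "0 117 -167 0 0.5;0 117 -167 0 0.5;0 117 -167 0 0.5;0 117 -167 0 0.5;0 117 -167 0 0.5;0 117 -167 0 0.5;15 117 -167 0 0.5;25 117 -167 0 0.5;25 117 -167 0 0.5;25 117 -167 0 0.5"

```text
clock: 43.47
position: [602.7, 212.2, 111.4]
ee_rot: [-0.553, -0.439, 0.555, -0.439]
contact_force: [-0.6, -0.1, -1.0]
gripper_width: 33.0
```

```bash
python3 - <<'E'
from meas import *
S=avg("scene",4);p,sd,f=pose(6); print(p.round(2),sd.round(2),f.round(2))
o=np.array((405,190));
print([((proj(S,p+[0,0,z])-o)*12).round(0).tolist() for z in(11.3,-8.7)])
cv2.imwrite("pics/g3.png",crop(S,o+30,30,12))
print((tool()[0].T@(np.array([603.6,212.7,100])-p)).round(1))
print("target hole px",((proj(S,[603.6,212.7,p[2]+11.3])-o)*12).round(0))
E
```

```text
[603.65 212.89 113.02] [0.08 0.01 0.24] [ 0.07  0.36 -0.36]
[[376.0, 155.0], [351.0, 245.0]]
[13.  -0.   0.2]
target hole px [375. 154.]
```

View pics/g3.png

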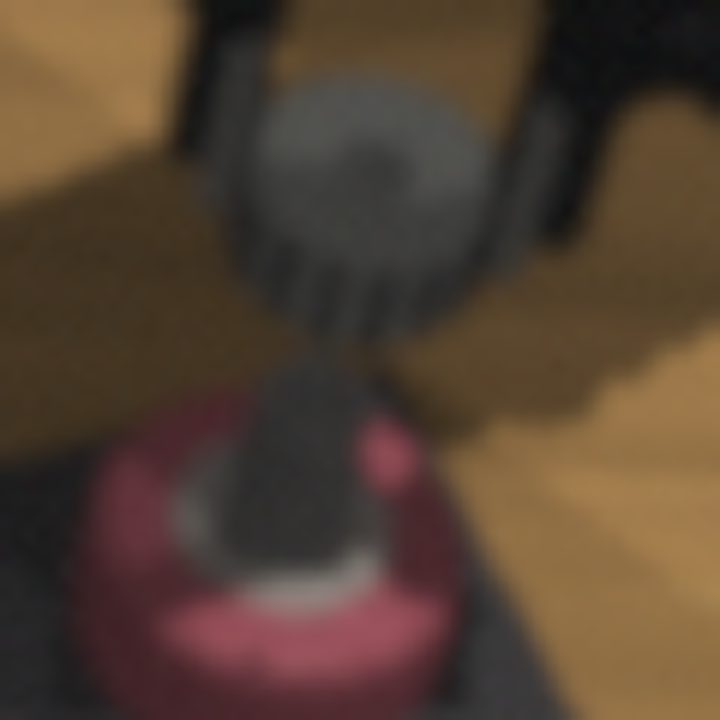

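The hole is at (382,165) against a predicted (376,155). Allowing for the bias seen with the bearing, the cap sits 1–2 mm too far out in x, so I'll shift −1.3 mm along tool y and lower gently.

Request:
apply_moves --targets "0 -1.3 0.2 0 0.5;8 -1.3 0.2 0 0.5;14 -1.3 0.2 0 0.5;18 -1.3 0.2 0 0.5;20 -1.3 0.2 0 0.5;22 -1.3 0.2 0 0.5;24 -1.3 0.2 0 0.5;25 -1.3 0.2 0 0.5;25 -1.3 0.2 0 0.5;25 -1.3 0.2 0 0.5"

```text
clock: 44.8
position: [602.3, 213.0, 87.4]
ee_rot: [0.554, 0.439, -0.554, 0.44]
contact_force: [0.4, 0.4, 0.2]
gripper_width: 32.8
```

```bash
python3 - <<'E'
from meas import *
S=avg("scene",4);p,sd,f=pose(6); print(p.round(2),sd.round(2),f.round(2))
o=np.array((405,195));
cv2.imwrite("pics/g4.png",crop(S,o+30,30,12))
E
```

```text
[602.21 213.01  87.45] [0.03 0.02 0.06] [-0.22 -0.11 -0.71]
```

View pics/g4.png

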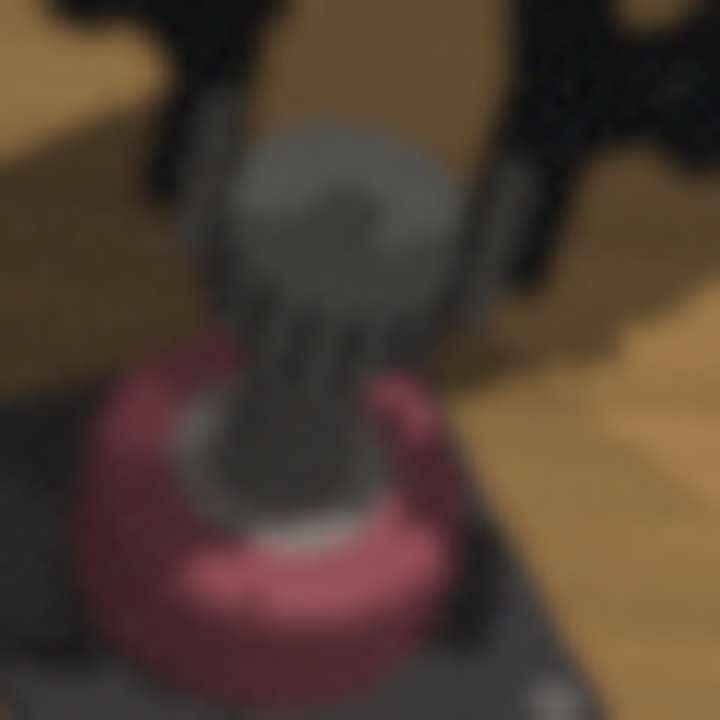

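Bottom at about 79 mm with no force, so the tip is in the bore. Lowering to seating at TCP ≈ 79.7.

Request:
apply_moves --targets "1 0 0 0 0.5;2 0 0 0 0.5;3 0 0 0 0.5;4 0 0 0 0.5;5 0 0 0 0.5;6 0 0 0 0.5;7 0 0 0 0.5;7 0 0 0 0.5;7 0 0 0 0.5"

```text
clock: 46.05
position: [602.1, 213.0, 80.2]
ee_rot: [-0.554, -0.439, 0.554, -0.439]
contact_force: [0.2, -0.9, -0.2]
gripper_width: 32.9
```

```bash
python3 - <<'E'
from meas import *
S=avg("scene",4);p,sd,f=pose(6); print(p.round(2),sd.round(2),f.round(2))
o=np.array((405,195));
cv2.imwrite("pics/g5.png",crop(S,o+30,30,12))
E
```

```text
[602.19 212.99  80.38] [0.01 0.01 0.02] [-0.04  0.45 -0.41]
```

View pics/g5.png

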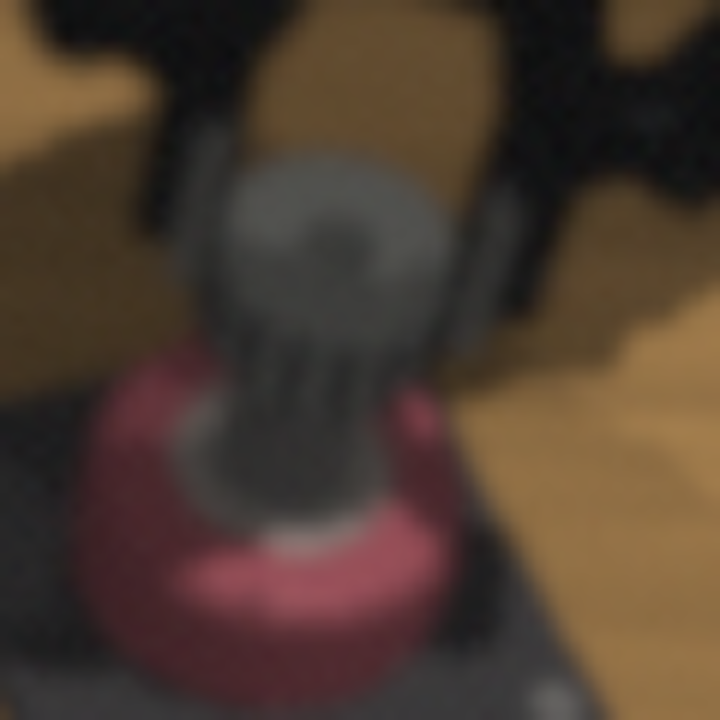

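Request:
apply_moves --targets "0.6 0 0 0 0.5;1.2 0 0 0 0.5;1.2 0 0 0 0.5;1.2 0 0 0 0.5"

```text
clock: 46.88
position: [602.5, 213.0, 79.8]
ee_rot: [0.554, 0.439, -0.554, 0.44]
contact_force: [-0.4, 0.2, 4.9]
gripper_width: 32.7
```

```bash
python3 - <<'E'
from meas import *
p,sd,f=pose(4); print(p.round(2),sd.round(2),f.round(2))
E
```

```text
[602.47 213.06  79.76] [0.01 0.   0.02] [-1.11 -0.24  3.92]
```

Seated, with 4 N at 79.8 against the expected 79.7. Releasing.

Request:
apply_moves --targets "0 0 0 0 0.1;0 0 0 0 -0.3;0 0 0 0 -0.6;0 0 0 0 -0.6;0 0 0 0 -0.6;-20 0 0 0 -0.6;-60 0 0 0 -0.6;-90 0 0 0 -0.6;-90 0 0 0 -0.6"

```text
clock: 47.83
position: [606.0, 214.6, 177.0]
ee_rot: [0.558, 0.439, -0.549, 0.441]
contact_force: [0.3, -0.6, 0.6]
gripper_width: 68.2
```

Request:
apply_moves --targets "0 -100 100 0 -0.6;0 -100 100 0 -0.6;0 -160 150 0 -0.6;0 -160 150 0 -0.6;0 -160 150 0 -0.6;0 -160 150 0 -0.6;0 -160 150 0 -0.6;0 -160 150 0 -0.6"

```text
clock: 48.5
position: [412.6, 103.5, 169.8]
ee_rot: [0.555, 0.439, -0.553, 0.44]
contact_force: [0.5, 0.0, 0.4]
gripper_width: 68.2
```

```bash
python3 - <<'E'
from meas import *
S=avg("scene",4);T=avg("top",4);p,sd,f=pose(4); print(p.round(2),f.round(2))
o=np.array((425,228));
cv2.imwrite("pics/z1.png",np.hstack([crop(S,(425,225),25,16),crop(T,(218,170),25,16)]))
q=lambda d,c:(((proj(d,[603.5,212.8,91])-np.array(c)+25)*16)).round(0)
print(q(S,(425,225)),q(T,(218,170)))
for n,d,c in(("S",S,(431,213)),("T",T,(214,167))):
    b,m=blobs(d,c,16,lambda i:(sat(i)<28)&(i[...,0]>115),amin=30); print(n,b[:2])
cv2.imwrite("pics/z2.png",S["img"][:,:,::-1])
E
```

```text
[412.42 103.4  168.91] [-0.23  0.19  0.16]
[526. 243.] [327. 348.]
S [(217.9, array([432.91, 215.25]), array([432.93, 215.26]), array([14.2, 20.3]))]
T [(230.3, array([213.33, 166.95]), array([213.98, 168.18]), array([17.5, 20.6]))]
```

View pics/z1.png

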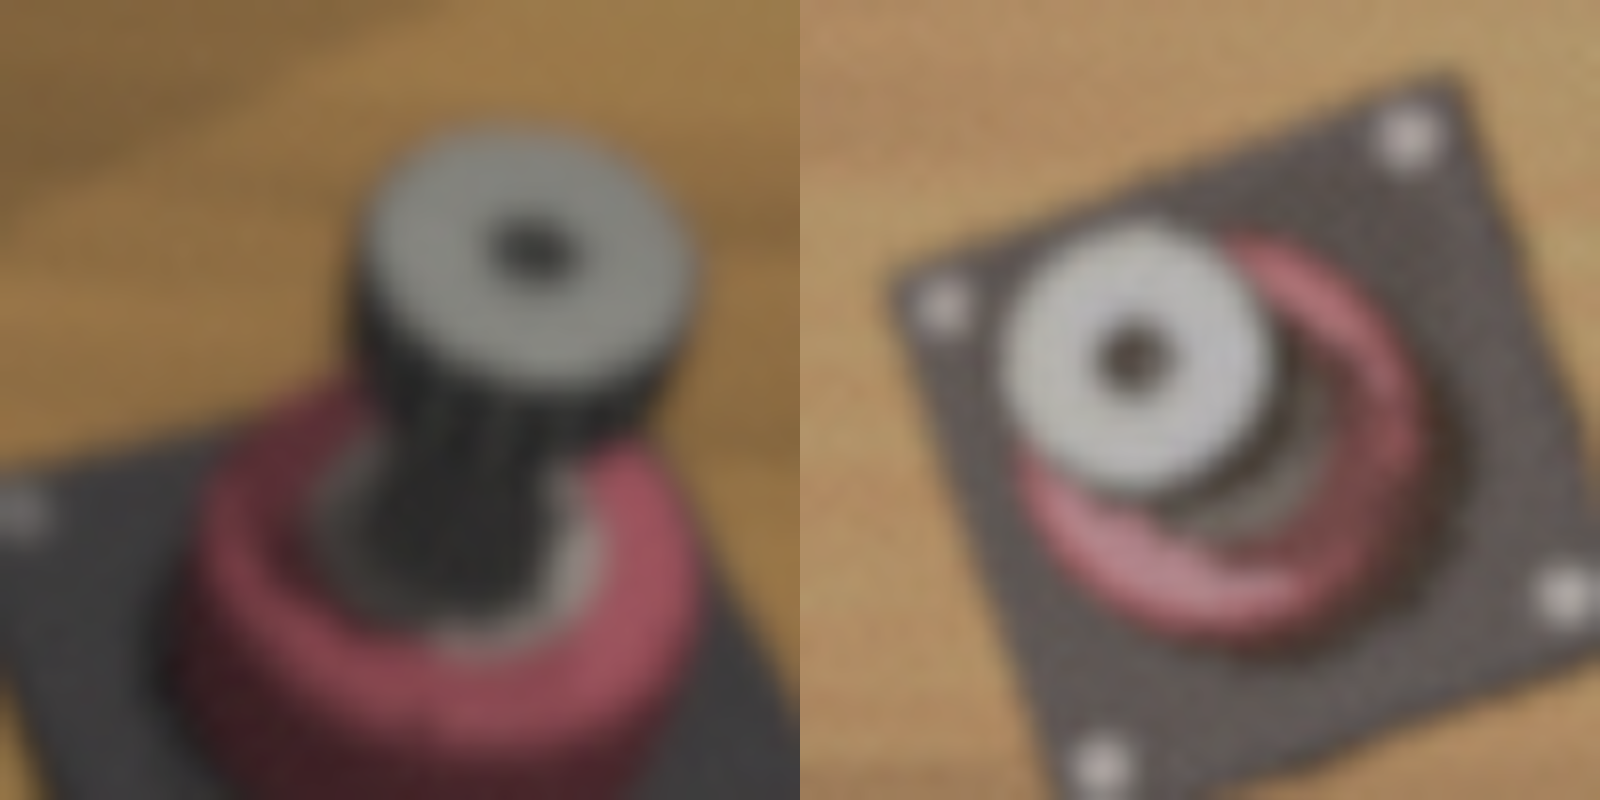

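View pics/z2.png

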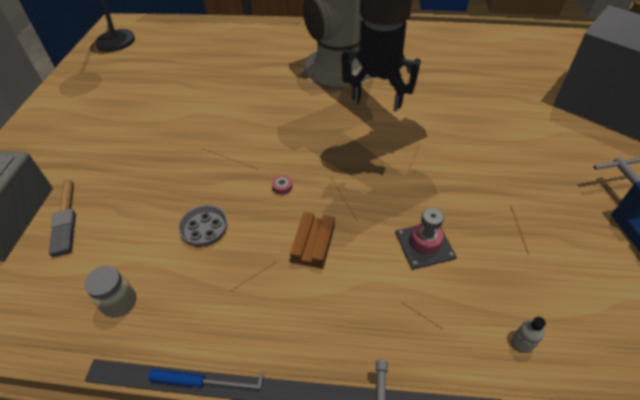

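The stack is complete in both views: cap hole at (535,250) in the scene crop and (335,355) in the top crop, with dish, small wheel and rack untouched. One triangulation as a check, then I'll hand in.

```bash
python3 - <<'E'
from meas import *
S=get_image("scene");T=get_image("top")
print("cap top",tri(S,(432.92,215.2),T,(193+335/16-.5,145+355/16-.5)))
print(job.job_done())
E
```

```text
cap top (array([603.61718755, 212.78771766,  91.14776632]), np.float64(0.031677310862342975))
the job is handed in; nothing more can be done
None
```

I threaded the big wheel, bearing, sleeve and press cap onto the rod in that order, released each, and handed the job in at about 49 s of robot time.

**Last checks:**
- **Seating:** each part reached its support within about 0.5 mm of the expected height. Contact forces were 1–5 N.
- **Cap top:** triangulated at (603.6, 212.8, 91.1) mm. The expected height is 91 mm, and my estimate of the rod's axis is about (603.6, 212.7).
- **Clearance:** the gripper was moved well away, and the final picture shows nothing near the stack. The small wheel and dish look unmoved.

**Checks that disagreed or failed:**
- The two cameras differed by about 2.5 mm on the stand, partly because of the height I assumed for the screws. I settled this by comparing each held part with the rod in the scene view and by force during insertion.
- Pose readings shifted by 1–3 mm for a moment after moves, so I averaged them.
- Gripper widths read about 2–5 mm below the parts' true diameters. I put this down to soft pads.
- An attempt to measure the rack's corner heights failed because I matched the wrong corners, so the block's height came from the text. The sleeve's top measured 44 mm against the stated 45 mm.

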